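Hold the curing lamp over a crown reseated in its jaw model

ROBOT

A 6-joint arm with a two-finger parallel gripper is mounted at the origin on the work surface. World frame = base frame: x ahead of the robot, y to its left, z up, the work surface at z = 0. Lengths are in m, angles in rad, forces in N, time in s.
With the tool pointing down it reaches from about 0.4 to 0.825 m from the base axis. Payload 7 kg.
Tool frame: the origin (TCP) lies at the centre of the arm's flange, where the gripper is bolted on; the fingertips stand 173 mm ahead of it and the grasp point (between the pads) lies 155 mm ahead of it (ctrl.nose_length is the y of the fingertips in the tool frame, in m); y points along the fingers, x is the direction in which the jaws open and shut, and the axes are right-handed (so a half turn about y gives the same grasp; the last joint's range is limited). The gripper opens to 85 mm and grips with 20 to 120 N. Pads are 22 mm wide; open, the fingers measure 114 mm over their backs; the gripper's body (76 mm by 85 mm) begins 54 mm behind the grasp point. The pads swing forward as they close: fully open they stand 13 mm farther back than shut.
Start: joints at [-0.934, 0.359, 0.012, 0, -1.224, -0.288], TCP at [0.231, -0.634, 0.405] pointing down, gripper open.
Joint ranges: [-3.07, 3.07], [-1.43, 2.12], [-1.02, 1.25], [-3.03, 1.67], [-3.05, -0], [-3.03, 3.03]. Speed limits (rad/s): [2.39, 2.39, 3.01, 3.14, 3.14, 3.14].

INTERFACE

Orientations are given as a unit quaternion [x, y, z, w].
In Python, from rig import ctrl, viewer, order, finder gives the robot as it stands.
- The arm moves only by the tool arm_command, never from a script. Its argument "increments" is a list of rows, each a list of 5 numbers: the shift along the tool's x, y, z in mm, then the turn about the tool's y in degrees, then the gripper's target within -1 to 1 (shut at 1, half-way at 0, fully open at -1). A call has 1 to 10 rows; each row is the pose to reach, as a shift and turn from the pose measured when the call began, along the tool's axes at that moment; what a row does not reach only later rows make up. A row lasts 1/10 s, in which the tool goes at most 50 mm and 8.59 degrees, less where a joint would pass 70% of its speed; a pose out of reach is approached as far as the arm can. A call with a gripper value outside its range is refused whole. The fingers move at their own pace and stop on an object; "newtons" is the grip in N (left out, the last holds). Time passes only in rows, so rows that repeat a pose let the fingers close. It gives the time, the measured TCP pose, the force and the opening at its end, in the units of the state.
- ctrl.read_state(): the state, without advancing time (a new reading comes with each control period).
- viewer.get_image(name): name is "scene" or "top" or "wrist"; returns (picture, depth): 400x640x3 uint8, red, green, blue; 400x640 float32, m along the optical axis (not along the pixel's ray), 0 where there is no reading.
- viewer.camera_info(name): a dict with "K" (3x3 intrinsics, pixels), "rvec" (rotation vector, rad) and "tvec" (3), from world to camera coordinates, as OpenCV has them; the wrist camera has in their place "mount" (4x4, takes a point from camera to tool coordinates, whose origin is the TCP and whose axes are the tool frame's). Camera axes: x right, y down, z forward; pixel columns grow to the right and rows downward; lengths in m; the calibration is good to about 2 mm. A picture is of the moment at which its call begins: read the wrist's pose just before it. camera_info takes no time and is no camera call.
- order.hand_in(): hands the job in, once; it reports no verdict.
Trained networks look in the newest picture that a camera, given by its name, has taken for a name from the list of things; names that differ only in an ending like _2 or _b are one class to them, and where a whole thing is asked for, a point or a joint stands for the part that bears it (a point fixed in the world has none). Each returns a list of dicts, best first, with "p" (0 to 1); they miss things now and then, are a little off and sometimes report something else, mostly with a low value. They report only what shows in the picture. A call takes as long as a camera call. They do not tell look-alikes from the thing itself.
- finder.boxes_of(camera, thing): "extent" ([left, top, right, bottom] in pixels, round what is visible of it).
- finder.silhouettes(camera, thing): "pixels" (400x640 bool, what is visible of it) and "extent" ([left, top, right, bottom] in pixels, round what is visible of it).
The state is a dict: "time": time; "qpos": joint angles; "qd": joint speeds; "effort": joint torques, N m; "tool_pos": TCP position; "orientation": TCP orientation; "contact_force": force on the tool from outside, world axes, zero at the start; "torque": the same for the moment, N m; "width": opening from 0.0 (shut) to 1.0 (fully open).
Only numpy, scipy, OpenCV 4.12 (cv2) and the standard library are available. Lean on these libraries where they do the work, as an engineer would, in place of code of your own. Each camera call takes 0.05 s, during which the arm holds its last target.

TASK

The molar die with its finished crown has been taken out of the quarter-jaw model: stand it back in its own slot in the model, upright and fully home, and let go of it. Then take the curing lamp from its cradle, carry it over the bottles without disturbing anything else on the bench, and hold it with the end of its light guide pointing straight down over the middle of the crown, a few millimetres (about 5) above the chewing surface. The stain on the crown is still wet, so the lamp must never touch the crown or the model, and you finish while still holding the lamp there, steady.

Things in the scene. Friction and masses are not known exactly. Their poses are not given: they have to be found in the camera images.
- die_center (a point): molar die, loose: upright plaster block with a white four-cusped crown on top. Point half-way up, 18.5 mm above its underside. 14 mm along its x, 22 along y, 37 tall, 25 g; z up. Plain block up to 26 mm from the underside (lowest 3 mm tapered 2 mm a side), crown above, 11.5 mm square. Its lowest 10 mm go into the slot: grip across y, finger ends 12 mm or more above the underside
- die_top (a point): centre of the chewing surface of the molar die's crown, level with the tips of its cusps, 18.5 mm above die_center; same axes
- molar_slot (a point): molar slot of the model: centre of its mouth, level with the tray's rim 15 mm above the bench. x along the row of teeth, z up. 18 mm along x, 26 along y, 10 mm deep (floor 5 mm above the bench). The molar die fits with its x along this x, either way round; fully home, die_center is 8.5 mm and die_top 27 mm above this point
- model: quarter-jaw model: tray fixed to the bench, with plaster teeth; origin under the molar slot, same axes; white tray 33 mm wide, from 26 mm behind (-x) to 52 mm ahead. Fixed molar from 9 mm behind: 15 mm wide, 37 mm above the bench. Ahead: 3 mm rib, smaller empty slot (14 by 20 mm) for the premolar die, then from 26 mm two fixed teeth up to 40 mm
- lamp_grip (a point): cordless curing lamp, loose, level in its cradle: white handle 24 mm wide (y), 26 high (z), 160 long, amber shield (48 mm across) and bent black light guide at its +x end. Point on the handle's axis at its balance point, to be gripped across y; 92 mm above the bench. x towards the light guide, z up. Handle reaches 72 mm ahead, 88 mm behind. About 0.16 kg
- lamp_tip (a point): centre of the flat round end (11 mm across) of the lamp's light guide, which points straight down: 125 mm along x and 60 mm below lamp_grip; same axes
- cradle: grey charging cradle, fixed; axes as the lamp lying in it, origin under lamp_grip on the bench. Base 170 by 62 mm, 16 mm high (18 in the middle), two open-topped forks (14 mm along x, 47 across y, tops 95 mm above the bench) that hold the handle 56 mm behind and 54 mm ahead of lamp_grip. The lamp lifts straight up; free space under its middle
- die2: bystander: bare premolar die, plaster block 10 by 16 by 26 mm with a small conical stump, 34 mm tall, no crown; origin under its centre
- bottle_a: bystander: brown dropper bottle, 29 mm across, 62 mm tall; origin under its centre
- bottle_b: bystander: a second bottle just like it; origin under its centre
- bottle_c: bystander: a third bottle just like it; origin under its centre
- jar: bystander: small clear jar with a white cap, 36 mm across, 36 mm tall; origin under its centre
- blank_a: bystander: ceramic milling blank, 18 by 14.5 by 14.5 mm, with a steel stub 13 mm long at +x, lying on the bench; origin under the centre of the ceramic
- blank_b: bystander: a second milling blank just like it
- wax_knife: bystander: slim wax knife with a dark wooden handle, 177 mm long, lying on the bench; origin under its middle, x along it
Not all that is in view belongs to the job. What is meant by the part that bears lamp_grip is not yellow, and is the larger of those in its own colour.

How it is judged:
By the outcome, as a careful person would: the job done as asked, in the order asked, and still so for the second after the job is handed in, while the arm keeps its last pose, push and grip.
It also fails if it takes over 61 s, if anything falls off the work surface, if the arm or the gripper's body presses on something with over 40 N, if the wrist force passes 120 N, or if a joint passes its speed limit or range.

## Working session

There is one attempt and no reset: what is moved stays moved. The work goes in short steps, Python scripts to look and compute and a tool call to move; the robot and the scene stay as the last step left them, time stands still between calls to the robot, and variables do not carry over. Pictures are saved under pics/ and viewed, and the job is handed in when it is done.

Besides the shell and the picture viewer there is one more tool, called by a JSON object that holds its "api" and its "payload", one argument or row to a line. arm_command: Moves the arm, as the interface text tells. Its arguments: {"type":"object","properties":{"increments":{"type":"array"},"newtons":{"type":"number"}},"required":["increments"]}

```bash
ls; mkdir -p pics
cat > h.py <<'E'
import numpy as np, cv2
from scipy.spatial.transform import Rotation as R
from rig import ctrl, viewer, order, finder
def cam(name, st=None):
    i=viewer.camera_info(name); K=np.array(i["K"])
    if name=="wrist":
        M=np.array(i["mount"]); T=np.eye(4); T[:3,:3]=R.from_quat(st["orientation"]).as_matrix(); T[:3,3]=st["tool_pos"]
        return K, T@M
    T=np.eye(4); T[:3,:3]=cv2.Rodrigues(np.array(i["rvec"],float))[0]; T[:3,3]=np.ravel(i["tvec"])
    return K, np.linalg.inv(T)
def cloud(d,K,T):
    v,u=np.mgrid[:d.shape[0],:d.shape[1]]
    P=np.stack([(u-K[0,2])/K[0,0]*d,(v-K[1,2])/K[1,1]*d,d],-1)
    return P@T[:3,:3].T+T[:3,3]
def shot(name):
    st=ctrl.read_state(); im,d=viewer.get_image(name); K,T=cam(name,st)
    return im,d,K,T,cloud(d,K,T)
def save(im,f): cv2.imwrite("pics/"+f,im[:,:,::-1])
E
python3 - <<'E'
from h import *
for n in ["scene","top","wrist"]:
    im,d,K,T,P=shot(n); save(im,n+"0.png"); print(n,K[0,0],T[:3].round(3).tolist())
    np.savez(n+"0.npz",im=im,d=d,K=K,T=T,P=P)
s=ctrl.read_state();print(s)
E
```

```text
pics
scene 441.31054781116353 [[0.604, 0.649, -0.463, 0.955], [0.797, -0.493, 0.349, -0.368], [-0.002, -0.58, -0.815, 0.971]]
top 419.1088691729153 [[-0.001, -0.997, 0.083, 0.37], [-0.999, 0.005, 0.037, -0.004], [-0.037, -0.083, -0.996, 1.062]]
wrist 289.649570886551 [[-0.342, 0.895, 0.287, 0.157], [0.94, 0.325, 0.106, -0.662], [0.002, 0.306, -0.952, 0.373]]
{'time': 0.15, 'qpos': array([-9.33914437e-01,  3.59258740e-01,  1.12674975e-02, -2.72121239e-04,
       -1.22410160e+00, -2.88122411e-01]), 'qd': array([ 0.00097317, -0.00174517,  0.00265654,  0.00080532,  0.00122018,
        0.0006298 ]), 'effort': array([-1.10032637e-03, -5.83877885e+01,  2.93652588e+01,  6.94054127e+00,
       -4.25429520e-03, -1.32908954e-05]), 'tool_pos': array([ 0.2306352 , -0.63422615,  0.40395128]), 'orientation': array([ 0.40528925,  0.57937816, -0.57891567, -0.40610124]), 'contact_force': array([-0.79762756,  0.01846991, -0.07930634]), 'torque': array([-0.04407791, -0.03928866, -0.00792297]), 'width': 1.0006042337470047}
```

View pics/scene0.png

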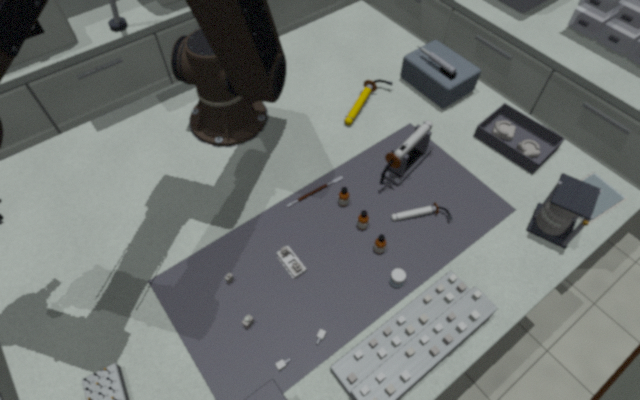

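View pics/top0.png

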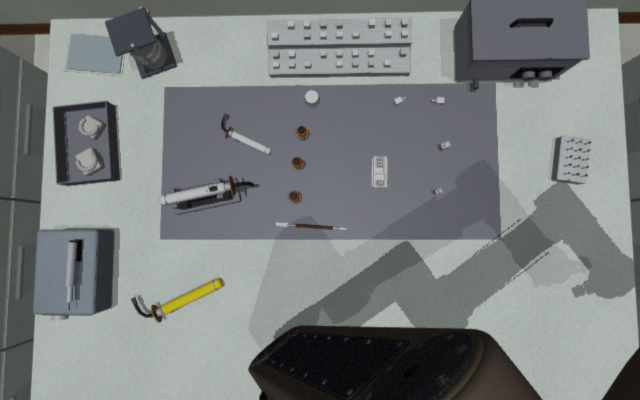

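View pics/wrist0.png

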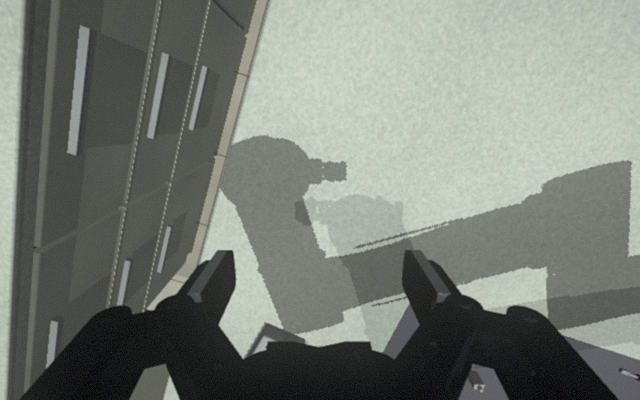

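Run:
```python
from h import *
z=np.load("top0.npz"); im,P=z["im"],z["P"]
a=cv2.resize(im[80:240,260:500],None,fx=3.3,fy=3.3,interpolation=cv2.INTER_CUBIC); save(a,"t1.png")
b=cv2.resize(im[90:240,150:330],None,fx=4,fy=4,interpolation=cv2.INTER_CUBIC); save(b,"t2.png")
for n,(u,v) in dict(d1=(445,146),d2=(438,191),model=(379,172),lamp=(200,190),tip=(253,185),ba=(302,132),bb=(298,163),bc=(295,197),jar=(312,97),bl1=(400,100),bl2=(438,100),knife=(315,227)).items(): print(n,P[v,u].round(3))
for c in ["die_center","model","die2","lamp_grip","molar_slot","cradle"]:
    viewer
    print(c,[(round(r["p"],2),np.round(r["extent"]).tolist()) for r in finder.boxes_of("top",c)])
print(ctrl.read_state()["time"])
```

```text
d1 [ 0.584 -0.29   0.031]
d2 [ 0.473 -0.271  0.03 ]
model [ 0.522 -0.129  0.017]
lamp [0.47  0.296 0.104]
tip [0.488 0.182 0.049]
ba [0.616 0.061 0.057]
bb [0.54  0.071 0.058]
bc [0.457 0.078 0.063]
jar [0.71  0.038 0.036]
bl1 [ 0.707 -0.185  0.015]
bl2 [ 0.706 -0.281  0.013]
knife [0.385 0.032 0.007]
die_center [(0.57, [159.0, 178.0, 250.0, 206.0]), (0.38, [441.0, 142.0, 449.0, 146.0])]
model [(0.88, [373.0, 156.0, 387.0, 191.0])]
die2 []
lamp_grip [(0.72, [222.0, 116.0, 273.0, 158.0]), (0.62, [131.0, 278.0, 220.0, 322.0]), (0.59, [158.0, 179.0, 258.0, 206.0])]
molar_slot [(0.9, [374.0, 155.0, 392.0, 188.0])]
cradle [(0.57, [169.0, 180.0, 243.0, 217.0])]
0.45
```

View pics/t1.png

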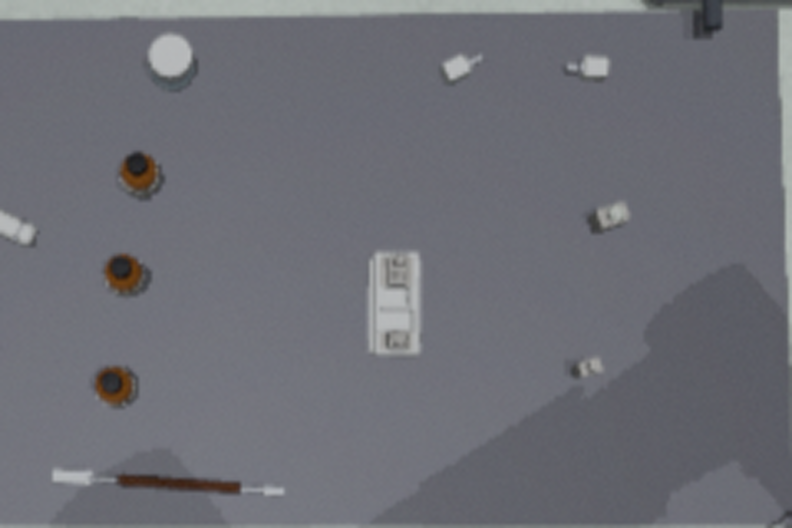

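View pics/t2.png

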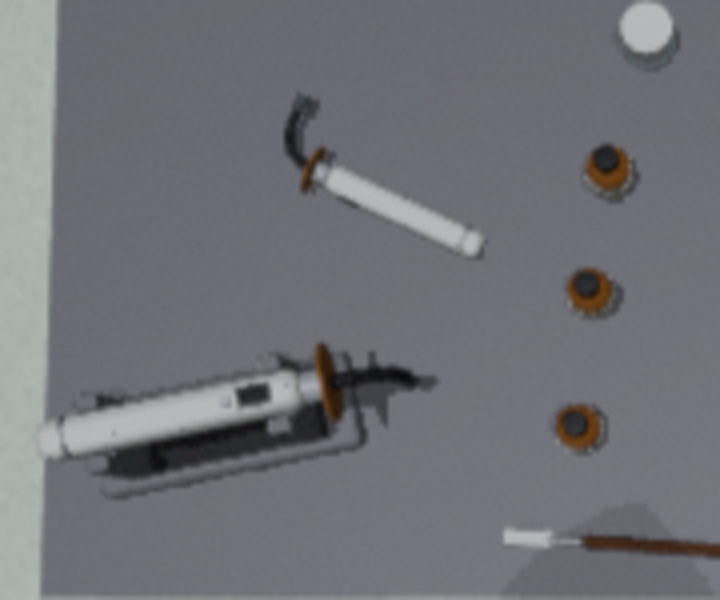

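```bash
cat >> h.py <<'E'
def plan(p,jaw=None,st=None):
    """p: world TCP target; jaw: yaw (deg) of tool x in world -> increments"""
    st=st or ctrl.read_state(); M=R.from_quat(st["orientation"]).as_matrix()
    d=M.T@(np.array(p)-st["tool_pos"])*1000
    yaw=np.degrees(np.arctan2(M[1,0],M[0,0])); t=0
    if jaw is not None:
        t=-(jaw-yaw); t=(t+90)%180-90   # tool y is down: + turn about y = -yaw
    print("t",round(st["time"],2),"pos",st["tool_pos"].round(4),"yaw %.2f"%yaw,"down",M[:,1].round(3),"inc",d.round(1),"turn %.1f"%t,"w %.3f"%st["width"],"F",st["contact_force"].round(1), "q6 %.2f"%st["qpos"][5])
E
python3 - <<'E'
from h import *
plan([0.45,-0.2,0.36],90)
E
```

```text
t 0.45 pos [ 0.2307 -0.6343  0.4046] yaw 109.99 down [-0.  0. -1.] inc [ 333.2   44.7 -354.5] turn 20.0 w 1.000 F [ 0.6 -0.3 -0.4] q6 -0.29
```

{"api": "arm_command", "payload": {
  "increments": [
    [35, 5, -37, 3, -1],
    [80, 11, -85, 6, -1],
    [125, 17, -133, 9, -1],
    [170, 23, -181, 12, -1],
    [215, 29, -229, 15, -1],
    [260, 35, -277, 18, -1],
    [300, 40, -319, 20, -1],
    [325, 44, -345, 20, -1],
    [333, 45, -354, 20, -1],
    [333, 45, -354, 20, -1]
  ]
}}

```text
time: 1.45
tool_pos: [0.4502, -0.198, 0.3599]
orientation: [0.5, 0.501, -0.5, -0.5]
contact_force: [0.7, -1.1, -0.0]
width: 1.003
```

Run:
```python
from h import *
plan([0.45,-0.2,0.36],90)
im,d,K,T,P=shot("wrist"); save(im,"w1.png"); np.savez("w1.npz",im=im,d=d,K=K,T=T,P=P)
for c in ["die_center","die2","model","molar_slot"]:
    print(c,[(round(r["p"],2),np.round(r["extent"]).tolist()) for r in finder.boxes_of("wrist",c)])
```

```text
t 1.45 pos [ 0.4502 -0.198   0.3599] yaw 90.05 down [ 0.001  0.    -1.   ] inc [-2.  -0.1  0.2] turn 0.0 w 1.003 F [ 0.7 -1.1 -0. ] q6 -1.56
die_center [(0.9, [233.0, 271.0, 256.0, 297.0])]
die2 [(0.55, [243.0, 190.0, 265.0, 203.0])]
model [(0.63, [352.0, 200.0, 393.0, 272.0])]
molar_slot [(0.96, [356.0, 201.0, 395.0, 271.0])]
```

View pics/w1.png

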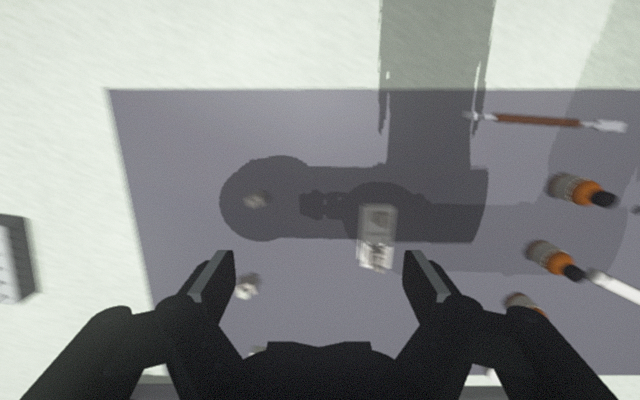

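Run:
```python
from h import *
z=np.load("w1.npz");P=z["P"];print(P[200,320],P[100,320],P[250,320],z["T"][:3,3])
for u,v in [(244,283),(255,196),(376,236)]: print(P[v,u].round(3))
plan([0.58,-0.215,0.27],90)
```

```text
[ 0.48211709 -0.19724724  0.00133432] [ 0.36896293 -0.19752487  0.00050734] [ 0.5490345  -0.19707779  0.00080889] [ 0.37196611 -0.19921922  0.32873578]
[ 0.581 -0.29   0.026]
[ 0.469 -0.269  0.027]
[ 0.522 -0.131  0.016]
t 1.7 pos [ 0.4495 -0.2003  0.3598] yaw 90.04 down [ 0.  0. -1.] inc [ -14.8   89.8 -130.4] turn 0.0 w 0.998 F [ 0.2  0.2 -0.3] q6 -1.55
```

{"api": "arm_command", "payload": {
  "increments": [
    [-2, 20, -20, 0, -1],
    [-5, 45, -50, 0, -1],
    [-9, 75, -80, 0, -1],
    [-10, 90, -95, 0, -1],
    [-10, 90, -95, 0, -1],
    [-10, 90, -95, 0, -1]
  ]
}}

```text
time: 2.3
tool_pos: [0.5439, -0.2114, 0.2694]
orientation: [-0.5, -0.499, 0.5, 0.501]
contact_force: [-0.2, -0.2, 0.2]
width: 0.995
```

Run:
```python
from h import *
plan([0.545,-0.21,0.27],90)
im,d,K,T,P=shot("wrist"); save(im,"w2.png"); np.savez("w2.npz",im=im,d=d,K=K,T=T,P=P)
save(cv2.resize(im[100:330,150:500],None,fx=2.2,fy=2.2,interpolation=cv2.INTER_CUBIC),"w2c.png")
for c in ["die_center","die2","model","molar_slot"]:
    print(c,[(round(r["p"],2),np.round(r["extent"]).tolist()) for r in finder.boxes_of("wrist",c)])
```

```text
t 2.3 pos [ 0.5439 -0.2114  0.2694] yaw 89.94 down [-0.001  0.    -1.   ] inc [ 1.4 -0.6 -1.1] turn -0.1 w 0.995 F [-0.2 -0.2  0.2] q6 -1.54
die_center [(0.63, [205.0, 236.0, 244.0, 260.0]), (0.59, [219.0, 107.0, 251.0, 127.0])]
die2 [(0.87, [221.0, 106.0, 252.0, 126.0])]
model [(0.67, [386.0, 130.0, 448.0, 230.0])]
molar_slot [(0.62, [389.0, 128.0, 448.0, 231.0])]
```

View pics/w2c.png

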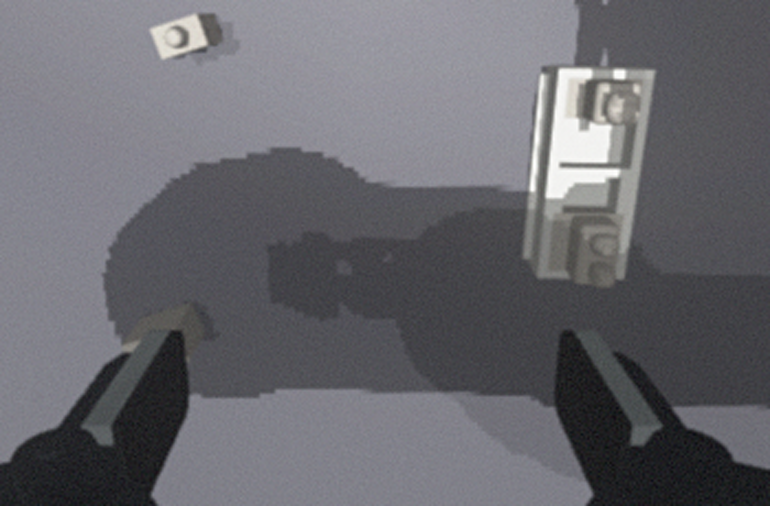

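Run:
```python
from h import *
z=np.load("w2.npz");P=z["P"].reshape(-1,3); c=z["im"].reshape(-1,3)
def hm(P,c,x0,x1,y0,y1,s,f,res=0.0005):
    m=(P[:,0]>x0)&(P[:,0]<x1)&(P[:,1]>y0)&(P[:,1]<y1)
    W=int((y1-y0)/res);H=int((x1-x0)/res)
    # draw: up=+x, right=-y
    A=np.zeros((H,W));C=np.zeros((H,W,3),np.uint8)
    q=P[m];o=np.argsort(q[:,2]);q=q[o];cc=c[m][o]
    for p,k in zip(q,cc):
        v=int((x1-p[0])/res);u=int((y1-p[1])/res)
        A[max(v-1,0):v+2,max(u-1,0):u+2]=p[2];C[max(v-1,0):v+2,max(u-1,0):u+2]=k
    g=cv2.applyColorMap(np.clip(A/0.045*255,0,255).astype(np.uint8),cv2.COLORMAP_JET)[:,:,::-1]
    save(cv2.resize(np.hstack([g,C]),None,fx=s,fy=s,interpolation=cv2.INTER_NEAREST),f); return A
A=hm(P,c,0.46,0.58,-0.17,-0.09,2,"hm_model.png")
# profile along center
for y in (-0.125,-0.13,-0.135):
  col=int((-0.09-y)/0.0005)
  print(y,[(round(0.58-v*0.0005,3),int(A[v,col]*1000)) for v in range(0,240,6)])
```

```text
-0.125 [(0.58, 1), (0.577, 0), (0.574, 0), (0.571, 0), (0.568, 0), (0.565, 0), (0.562, 0), (0.559, 0), (0.556, 0), (0.553, 0), (0.55, 27), (0.547, 0), (0.544, 0), (0.541, 0), (0.538, 14), (0.535, 4), (0.532, 5), (0.529, 5), (0.526, 4), (0.523, 15), (0.52, 7), (0.517, 5), (0.514, 5), (0.511, 4), (0.508, 5), (0.505, 0), (0.502, 27), (0.499, 0), (0.496, 0), (0.493, 27), (0.49, 28), (0.487, 14), (0.484, 0), (0.481, 0), (0.478, 1), (0.475, 1), (0.472, 0), (0.469, 0), (0.466, 1), (0.463, 0)]
-0.13 [(0.58, 0), (0.577, 0), (0.574, 0), (0.571, 0), (0.568, 0), (0.565, 0), (0.562, 0), (0.559, 0), (0.556, 37), (0.553, 38), (0.55, 37), (0.547, 35), (0.544, 37), (0.541, 36), (0.538, 29), (0.535, 5), (0.532, 5), (0.529, 5), (0.526, 5), (0.523, 15), (0.52, 10), (0.517, 4), (0.514, 5), (0.511, 5), (0.508, 5), (0.505, 0), (0.502, 27), (0.499, 36), (0.496, 35), (0.493, 36), (0.49, 28), (0.487, 15), (0.484, 1), (0.481, 0), (0.478, 1), (0.475, 0), (0.472, 1), (0.469, 1), (0.466, 0), (0.463, 0)]
-0.135 [(0.58, 1), (0.577, 1), (0.574, 0), (0.571, 1), (0.568, 0), (0.565, 0), (0.562, 0), (0.559, 29), (0.556, 38), (0.553, 40), (0.55, 37), (0.547, 28), (0.544, 37), (0.541, 36), (0.538, 28), (0.535, 4), (0.532, 4), (0.529, 5), (0.526, 4), (0.523, 14), (0.52, 13), (0.517, 4), (0.514, 5), (0.511, 5), (0.508, 5), (0.505, 5), (0.502, 28), (0.499, 37), (0.496, 35), (0.493, 36), (0.49, 29), (0.487, 15), (0.484, 0), (0.481, 2), (0.478, 0), (0.475, 1), (0.472, 0), (0.469, 0), (0.466, 0), (0.463, 2)]
```

View pics/hm_model.png

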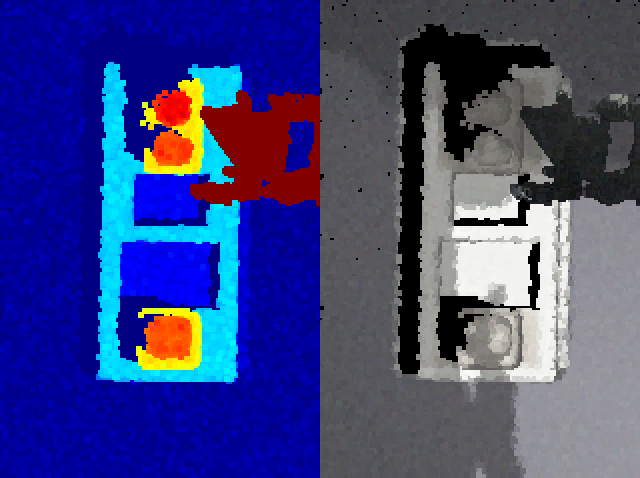

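{"api": "arm_command", "payload": {
  "increments": [
    [-25, 0, -15, 0, -1],
    [-55, 3, -32, 0, -1],
    [-75, 5, -44, 0, -1],
    [-78, 6, -47, 0, -1],
    [-78, 6, -47, 0, -1]
  ]
}}

```text
time: 3.05
tool_pos: [0.591, -0.2888, 0.2653]
orientation: [0.501, 0.5, -0.499, -0.5]
contact_force: [-0.1, -0.2, -0.6]
width: 0.999
```

```bash
cat >> h.py <<'E'
def hm(P,c,x0,x1,y0,y1,s,f,res=0.0005,top=0.045):
    P=P.reshape(-1,3);c=c.reshape(-1,3)
    m=(P[:,0]>x0)&(P[:,0]<x1)&(P[:,1]>y0)&(P[:,1]<y1)
    W=int((y1-y0)/res);H=int((x1-x0)/res)
    A=np.zeros((H,W));C=np.zeros((H,W,3),np.uint8)
    q=P[m];o=np.argsort(q[:,2]);q=q[o];cc=c[m][o]
    for p,k in zip(q,cc):
        v=int((x1-p[0])/res);u=int((y1-p[1])/res)
        A[max(v-1,0):v+2,max(u-1,0):u+2]=p[2];C[max(v-1,0):v+2,max(u-1,0):u+2]=k
    g=cv2.applyColorMap(np.clip(A/top*255,0,255).astype(np.uint8),cv2.COLORMAP_JET)[:,:,::-1]
    save(cv2.resize(np.hstack([g,C]),None,fx=s,fy=s,interpolation=cv2.INTER_NEAREST),f); return A
def rect(P,x0,x1,y0,y1,z0,z1):
    Q=P.reshape(-1,3);m=(Q[:,0]>x0)&(Q[:,0]<x1)&(Q[:,1]>y0)&(Q[:,1]<y1)&(Q[:,2]>z0)&(Q[:,2]<z1)
    q=Q[m]; r=cv2.minAreaRect((q[:,:2]*1000).astype(np.float32)); print("rect",len(q),np.round(r[0],1),np.round(r[1],1),"ang %.1f"%r[2]); return q
E
python3 - <<'E'
from h import *
plan([0.545,-0.21,0.27],90)
im,d,K,T,P=shot("wrist"); save(im,"w3.png"); np.savez("w3.npz",im=im,d=d,K=K,T=T,P=P)
hm(P,im,0.55,0.62,-0.33,-0.25,2,"hm_die.png")
rect(P,0.55,0.62,-0.33,-0.25,0.024,0.028)
rect(P,0.55,0.62,-0.33,-0.25,0.006,0.045)
rect(P,0.55,0.62,-0.33,-0.25,0.03,0.045)
E
```

```text
t 3.05 pos [ 0.591  -0.2888  0.2653] yaw 89.96 down [ 0.002  0.    -1.   ] inc [78.8 -4.8 46. ] turn -0.0 w 0.999 F [-0.1 -0.2 -0.6] q6 -1.41
rect 327 [ 588.8 -294.2] [14.5 22.2] ang 18.7
rect 738 [ 588.8 -294.2] [14.6 22.3] ang 18.8
rect 206 [ 588.6 -294.2] [11.1 11.2] ang 17.8
```

View pics/hm_die.png

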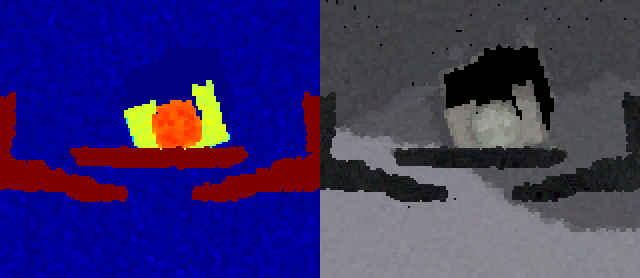

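View pics/w3.png

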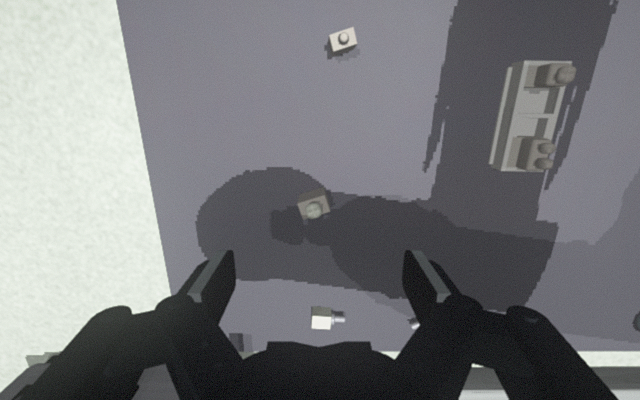

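Run:
```python
from h import *
print(ctrl.nose_length)
plan([0.5888,-0.2942,0.187],108.7)
```

```text
0.1734
t 3.1 pos [ 0.5907 -0.2883  0.2654] yaw 89.99 down [ 0.002  0.    -1.   ] inc [-5.9 78.4  2.1] turn -18.7 w 0.999 F [-0.7  0.3 -0.2] q6 -1.41
```

{"api": "arm_command", "payload": {
  "increments": [
    [-3, 12, 1, -7, -1],
    [-6, 28, 2, -14, -1],
    [-6, 45, 2, -18.7, -1],
    [-6, 62, 2, -18.7, -1],
    [-6, 75, 2, -18.7, -1],
    [-6, 78.4, 2, -18.7, -1],
    [-6, 78.4, 2, -18.7, -0.3],
    [-6, 78.4, 2, -18.7, 0.2]
  ],
  "newtons": 40
}}

```text
time: 3.9
tool_pos: [0.5892, -0.2941, 0.1879]
orientation: [0.413, 0.575, -0.574, -0.411]
contact_force: [0.4, -0.4, 0.4]
width: 0.692
```

Run:
```python
from h import *
plan([0.5888,-0.2942,0.187],108.7)
im,d,K,T,P=shot("wrist"); save(im,"w4.png")
```

```text
t 3.9 pos [ 0.5892 -0.2941  0.1879] yaw 108.71 down [ 0.003 -0.    -1.   ] inc [0.1 0.9 0.4] turn 0.0 w 0.692 F [ 0.4 -0.4  0.4] q6 -1.08
```

View pics/w4.png

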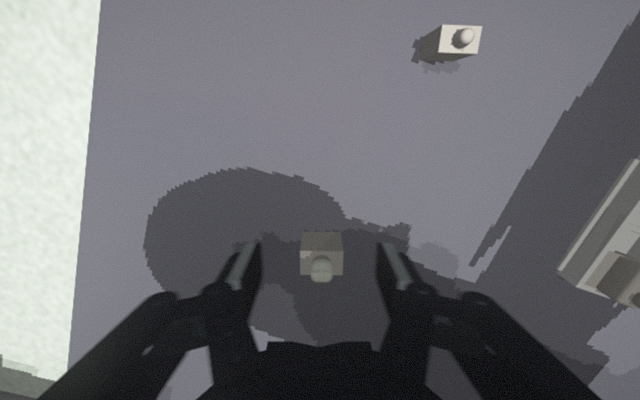

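{"api": "arm_command", "payload": {
  "increments": [
    [0, 0.5, 0, 0, 0.4],
    [0, 0.5, 0, 0, 0.6],
    [0, 0.5, 0, 0, 1],
    [0, 0.5, 0, 0, 1],
    [0, 0.5, 0, 0, 1],
    [0, 0.5, 0, 0, 1]
  ],
  "newtons": 40
}}

```text
time: 4.55
tool_pos: [0.5896, -0.2943, 0.1884]
orientation: [0.414, 0.575, -0.574, -0.411]
contact_force: [-0.5, 0.8, 5.8]
width: 0.244
```

Run:
```python
from h import *
plan([0.5888,-0.2942,0.187],108.7)
im,d,K,T,P=shot("wrist"); save(im,"w5.png")
z=np.load("w2.npz");
rect(z["P"],0.47,0.58,-0.17,-0.09,0.011,0.019)
import glob
# tray edges: for x-bins, min and max y with z>0.011 &<.02
Q=z["P"].reshape(-1,3)
for n,lo,hi in[("w2",.47,.53),("w1",.47,.58),("top0",.47,.58)]:
    z=np.load(n+".npz"); Q=z["P"].reshape(-1,3); Q=Q[(Q[:,1]>-.17)&(Q[:,1]<-.09)&(Q[:,2]>.011)&(Q[:,2]<.019)]
    L=[]
    for x in np.arange(.488,.535,.003):
        q=Q[abs(Q[:,0]-x)<.0015]
        if len(q)>3: L.append((x,q[:,1].min(),q[:,1].max()))
    L=np.array(L); print(n,np.polyfit(L[:,0]-.5115,L[:,1],1),np.polyfit(L[:,0]-.5115,L[:,2],1),"xmin",np.percentile(Q[:,0],.5),Q[:,0].min(),Q[:,0].max(), "y", L[:,1:].mean(0))
    rect(z["P"],0.47,0.58,-0.17,-0.09,0.012,0.018)
```

```text
t 4.55 pos [ 0.5896 -0.2943  0.1884] yaw 108.71 down [ 0.005 -0.001 -1.   ] inc [0.4 1.4 0.7] turn 0.0 w 0.244 F [-0.5  0.8  5.8] q6 -1.08
rect 2013 [ 524.3 -132.4] [33.9 78.3] ang 89.0
w2 [-0.0158384  -0.14888221] [-0.02597785 -0.11561584] xmin 0.48531220995167473 0.48516544652785243 0.5637303645531841 y [-0.14886637 -0.11558986]
rect 1909 [ 524.3 -132.4] [33.9 78.3] ang 89.0
w1 [-0.01860433 -0.14856349] [-0.0171503  -0.11604957] xmin 0.4850002814207804 0.48459824613875707 0.5642771769598633 y [-0.14854489 -0.11603242]
rect 882 [ 524.4 -132.3] [33.6 79.2] ang 88.8
top0 [-0.00872417 -0.14675804] [-0.01399752 -0.11440611] xmin 0.48475405478171346 0.48461213599001274 0.7768792057877004 y [-0.14674931 -0.11439211]
rect 177 [ 522.9 -130.8] [32.8 76.4] ang 89.3
```

View pics/w5.png

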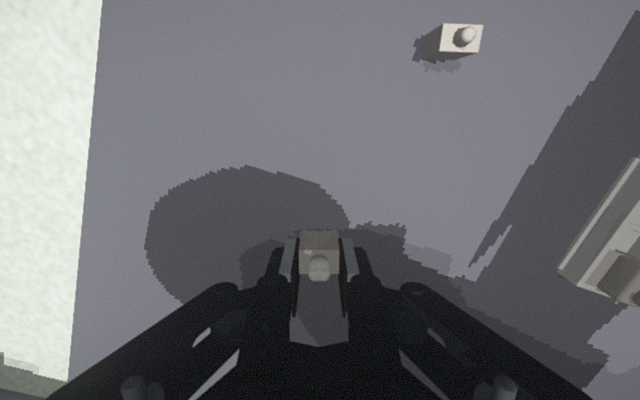

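Run:
```python
from h import *
plan([0.5113,-0.1322,0.2480],89)
```

```text
t 4.6 pos [ 0.5896 -0.2943  0.1884] yaw 108.72 down [ 0.005 -0.001 -1.   ] inc [178.5 -60.1  21.9] turn 19.7 w 0.245 F [-0.5  1.2  5.8] q6 -1.08
```

{"api": "arm_command", "payload": {
  "increments": [
    [0, -15, 0, 0, 1],
    [0, -40, 0, 0, 1],
    [20, -60, 2, 3, 1],
    [55, -60, 6, 8, 1],
    [95, -60, 11, 13, 1],
    [130, -60, 15, 18, 1],
    [160, -60, 20, 19.7, 1],
    [175, -60, 22, 19.7, 1],
    [178.5, -60, 22, 19.7, 1],
    [178.5, -60, 22, 19.7, 1]
  ]
}}

```text
time: 5.6
tool_pos: [0.5117, -0.1321, 0.2486]
orientation: [0.505, 0.497, -0.495, -0.502]
contact_force: [-0.3, -0.2, 0.5]
width: 0.244
```

Run:
```python
from h import *
plan([0.5113,-0.1322,0.2480],89)
im,d,K,T,P=shot("wrist"); save(im,"w6.png"); np.savez("w6.npz",im=im,d=d,K=K,T=T,P=P)
rect(P,0.47,0.58,-0.17,-0.09,0.012,0.018)
hm(P,im,0.46,0.58,-0.17,-0.09,2,"hm6.png",top=0.1)
im,d,K,T,P=shot("scene"); save(cv2.resize(im[200:330,200:400],None,fx=4,fy=4,interpolation=cv2.INTER_CUBIC),"s6.png")
```

```text
t 5.6 pos [ 0.5117 -0.1321  0.2486] yaw 89.12 down [ 0.006 -0.001 -1.   ] inc [-0.1  0.6  0.4] turn 0.1 w 0.244 F [-0.3 -0.2  0.5] q6 -1.71
rect 1215 [ 509.2 -132.1] [33.  48.5] ang 88.9
```

View pics/w6.png

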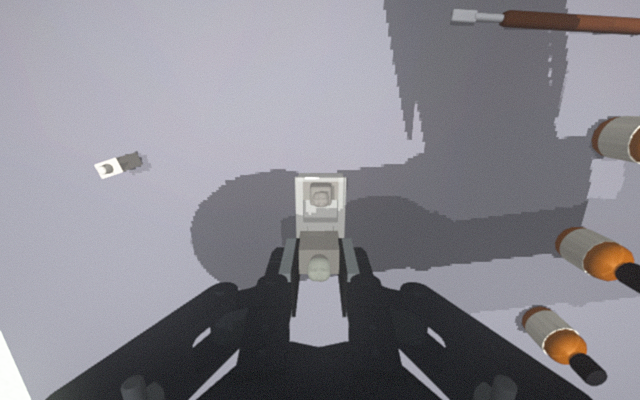

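View pics/hm6.png

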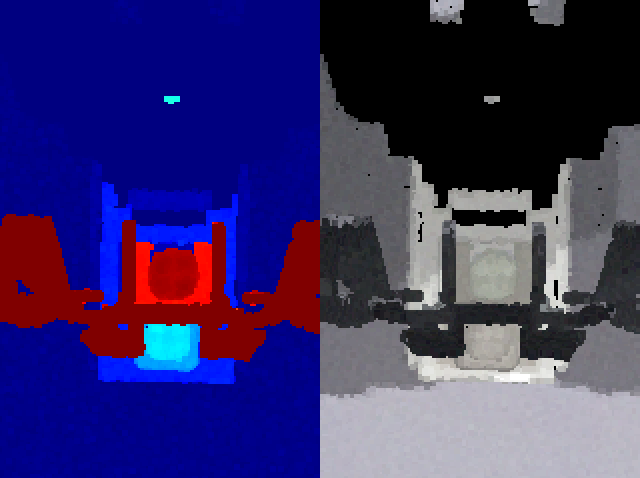

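View pics/s6.png

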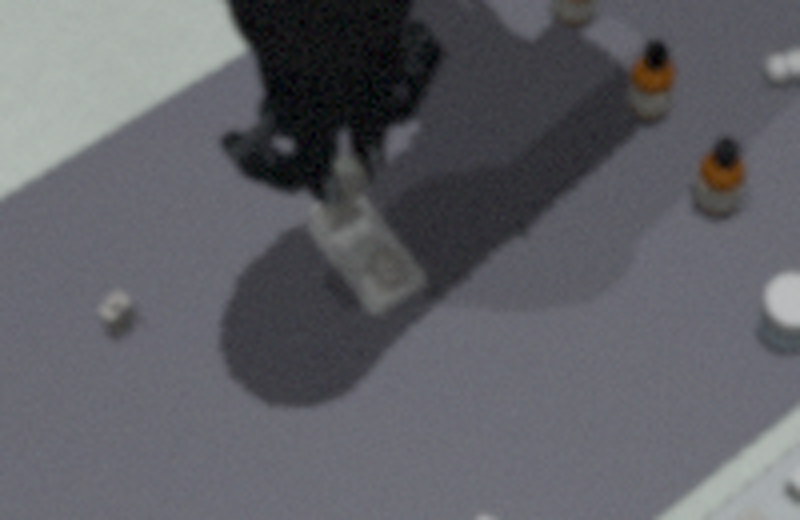

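Run:
```python
from h import *
z=np.load("w6.npz");P=z["P"];im=z["im"].astype(int)
br=im.sum(-1)>300
Q=P.copy();Q[~br]=0
for a,b in[(.06,.072),(.075,.095),(.083,.091),(.093,.105)]:
    q=rect(Q,.49,.535,-.148,-.118,a,b); print(np.median(q[:,2]))
# pads extents
Q=P.copy();Q[br]=0
for a,b in[(.07,.09),(.085,.095)]:
  q=Q.reshape(-1,3); q=q[(q[:,0]>.5)&(q[:,0]<.53)&(abs(q[:,1]+.132)<.02)&(q[:,2]>a)&(q[:,2]<b)]; print(len(q),q.min(0) if len(q) else 0,q.max(0) if len(q) else 0)
```

```text
rect 266 [ 504.9 -133.3] [21.9  1.5] ang 89.8
0.06773614301781915
rect 1367 [ 512.6 -133.2] [30.  23.2] ang 89.0
0.08579514757552037
rect 818 [ 509.5 -134.8] [29.3 23.3] ang 77.0
0.08588273776313234
rect 605 [ 512.3 -133.2] [29.9 22.7] ang 88.8
0.09561465918221683
224 [ 0.5010132  -0.15196135  0.07752509] [ 0.52397733 -0.11207975  0.08997889]
267 [ 0.50100969 -0.15193763  0.08500266] [ 0.52249677 -0.11212484  0.09495593]
```

{"api": "arm_command", "payload": {
  "increments": [
    [0.8, 3, 1, 0, 1],
    [0.8, 14, 1, 0, 1],
    [0.8, 28, 1, 0, 1],
    [0.8, 38, 1, 0, 1],
    [0.8, 43, 1, 0, 1],
    [0.8, 46, 1, 0, 1],
    [0.8, 49, 1, 0, 1],
    [0.8, 51, 1, 0, 1],
    [0.8, 51, 1, 0, 1]
  ]
}}

```text
time: 6.6
tool_pos: [0.5111, -0.132, 0.1971]
orientation: [0.506, 0.497, -0.495, -0.503]
contact_force: [-0.1, -0.8, 0.8]
width: 0.237
```

Run:
```python
from h import *
plan([0.5113,-0.1322,0.1934],89)
```

```text
t 6.6 pos [ 0.5111 -0.132   0.1971] yaw 89.03 down [ 0.005 -0.001 -1.   ] inc [-0.2  3.7 -0.2] turn 0.0 w 0.237 F [-0.1 -0.8  0.8] q6 -1.71
```

{"api": "arm_command", "payload": {
  "increments": [
    [0, 1.5, 0, 0, 1],
    [0, 3, 0, 0, 1],
    [0, 3.8, 0, 0, 1],
    [0, 4.2, 0, 0, 1],
    [0, 4.2, 0, 0, 1]
  ]
}}

```text
time: 7.1
tool_pos: [0.5112, -0.132, 0.1934]
orientation: [0.506, 0.497, -0.495, -0.503]
contact_force: [-0.8, 0.8, 3.7]
width: 0.242
```

Run:
```python
from h import *
plan([0.5113,-0.1322,0.1934],89)
im,d,K,T,P=shot("wrist"); save(im[100:],"w7.png")
```

```text
t 7.1 pos [ 0.5112 -0.132   0.1934] yaw 89.04 down [ 0.006 -0.001 -1.   ] inc [-0.2 -0.  -0.1] turn 0.0 w 0.242 F [-0.8  0.8  3.7] q6 -1.71
```

View pics/w7.png

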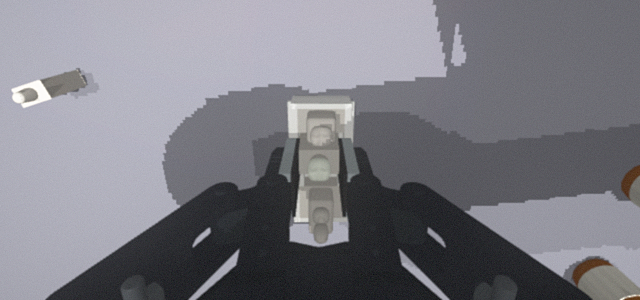

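{"api": "arm_command", "payload": {
  "increments": [
    [0, 0, 0, 0, 0.4],
    [0, 0, 0, 0, 0.2],
    [0, 0, 0, 0, 0.1],
    [0, 0, 0, 0, 0],
    [0, -5, 0, 0, 0],
    [0, -20, 0, 0, 0],
    [0, -45, 0, 0, -0.2],
    [0, -75, 0, 0, -0.5],
    [0, -85, 0, 0, -1],
    [0, -85, 0, 0, -1]
  ]
}}

```text
time: 8.15
tool_pos: [0.5112, -0.1319, 0.2803]
orientation: [0.507, 0.498, -0.494, -0.502]
contact_force: [-0.2, -0.3, 0.5]
width: 0.999
```

Run:
```python
from h import *
plan([0.5113,-0.1322,0.1934],89)
im,d,K,T,P=shot("wrist"); save(im,"w8.png"); np.savez("w8.npz",im=im,d=d,K=K,T=T,P=P)
hm(P,im,0.46,0.58,-0.17,-0.09,2,"hm8.png")
rect(P,0.47,0.58,-0.17,-0.09,0.012,0.018)
q=rect(P,0.502,0.52,-0.15,-0.12,0.028,0.034)
q=rect(P,0.502,0.521,-0.15,-0.12,0.025,0.05); print(q[:,2].max(),np.percentile(q[:,2],95))
q=rect(P,0.502,0.5205,-0.15,-0.12,0.036,0.05)
```

```text
t 8.15 pos [ 0.5112 -0.1319  0.2803] yaw 89.05 down [ 0.01  -0.001 -1.   ] inc [-0.3 86.9  0.8] turn 0.1 w 0.999 F [-0.2 -0.3  0.5] q6 -1.71
rect 1579 [ 524.4 -132.4] [33.  78.8] ang 89.0
rect 324 [ 511.2 -133.1] [21.8 14.6] ang 88.8
rect 539 [ 511.2 -133.1] [21.8 14.6] ang 88.8
0.04238556045829628 0.041234595558121444
rect 183 [ 510.9 -133.1] [10.1 10.5] ang 89.0
```

View pics/w8.png

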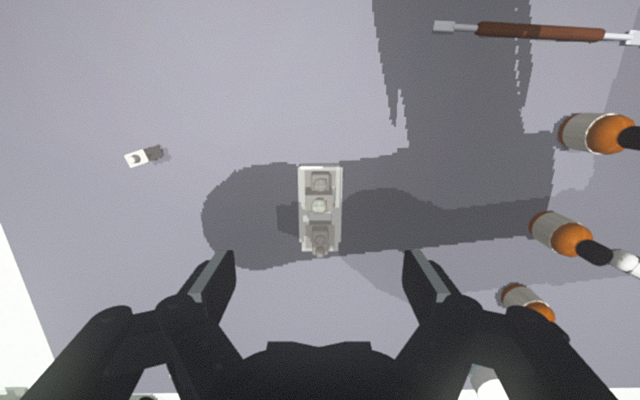

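View pics/hm8.png

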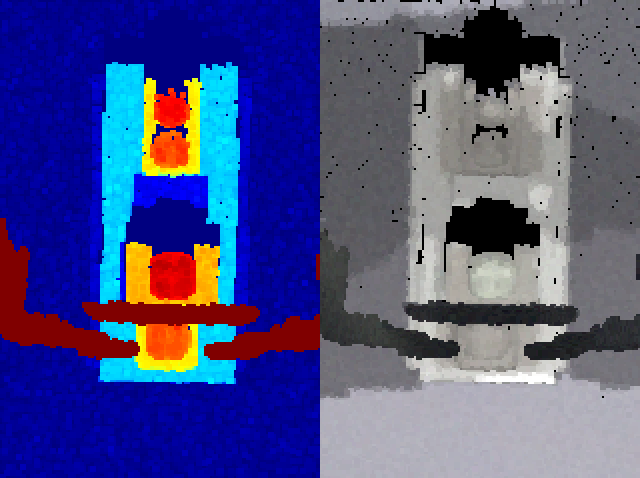

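Run:
```python
from h import *
z=np.load("top0.npz");P=z["P"].reshape(-1,3);c=z["im"].reshape(-1,3).astype(int)
m=(P[:,0]>.4)&(P[:,0]<.53)&(P[:,1]>.12)&(P[:,1]<.42)&(P[:,2]>.09)&(c.min(1)>110)
q=P[m];print(len(q),q.min(0),q.max(0)); r=cv2.minAreaRect((q[:,:2]*1000).astype(np.float32));print(r)
mm=q[:,:2].mean(0);u,s,vt=np.linalg.svd(q[:,:2]-mm);print(mm,np.degrees(np.arctan2(vt[0,1],vt[0,0])), ((q[:,:2]-mm)@vt[0]).min(),((q[:,:2]-mm)@vt[0]).max())
plan([0.47,0.28,0.37],190)
```

```text
634 [0.4381985 0.2284908 0.0907204] [0.49497793 0.39423373 0.10911386]
((468.4866027832031, 312.17254638671875), (39.84626388549805, 169.4829864501953), 7.90608549118042)
[0.46297893 0.31401105] -78.2370188087273 -0.08254365259411725 0.0875966415339264
t 8.2 pos [ 0.5107 -0.1319  0.279 ] yaw 89.04 down [ 0.007 -0.    -1.   ] inc [411.1 -91.5  47. ] turn 79.0 w 1.000 F [-0.3  0.2 -0.5] q6 -1.71
```

{"api": "arm_command", "payload": {
  "increments": [
    [5, -30, 0, -5, -1],
    [35, -60, 4, -13, -1],
    [80, -85, 9, -21, -1],
    [128, -91, 14, -29.5, -1],
    [176, -91, 20, -38, -1],
    [224, -91, 25, -46, -1],
    [272, -91, 31, -54.5, -1],
    [320, -91, 37, -63, -1],
    [368, -91, 43, -71, -1],
    [400, -91, 45, -79, -1]
  ]
}}

```text
time: 9.2
tool_pos: [0.4709, 0.2716, 0.368]
orientation: [-0.073, -0.703, 0.704, 0.069]
contact_force: [0.3, -0.6, 0.5]
width: 1.002
```

Run:
```python
from h import *
plan([0.467,0.295,0.37],190)
```

```text
t 9.2 pos [0.4709 0.2716 0.368 ] yaw 168.45 down [ 0.006 -0.002 -1.   ] inc [  8.5  -2.1 -22.2] turn -21.5 w 1.002 F [ 0.3 -0.6  0.5] q6 -1.09
```

{"api": "arm_command", "payload": {
  "increments": [
    [3, -2, -8, -8, -1],
    [6, -2, -16, -16, -1],
    [8, -2, -22, -21.5, -1],
    [8, -2, -22, -21.5, -1],
    [8, -2, -22, -21.5, -1]
  ]
}}

```text
time: 9.7
tool_pos: [0.4673, 0.2946, 0.3687]
orientation: [0.059, -0.703, 0.706, -0.062]
contact_force: [-0.3, -0.2, -0.2]
width: 1.001
```

Run:
```python
from h import *
plan([0.467,0.295,0.37],190)
im,d,K,T,P=shot("wrist"); save(im,"w9.png"); np.savez("w9.npz",im=im,d=d,K=K,T=T,P=P)
hm(P,im,0.40,0.54,0.14,0.42,2,"hm9.png",res=0.0007,top=.12)
for r in finder.silhouettes("wrist","lamp_grip"): print(r["p"],r["extent"])
```

```text
t 9.7 pos [0.4673 0.2946 0.3687] yaw -170.21 down [ 0.004 -0.003 -1.   ] inc [ 0.2 -1.3 -0.5] turn -0.2 w 1.001 F [-0.3 -0.2 -0.2] q6 -0.75
0.93 [493.6, 183.6, 551.0, 316.5]
0.89 [292.3, 63.9, 349.4, 302.0]
0.89 [131.1, 13.2, 242.4, 132.0]
```

View pics/w9.png

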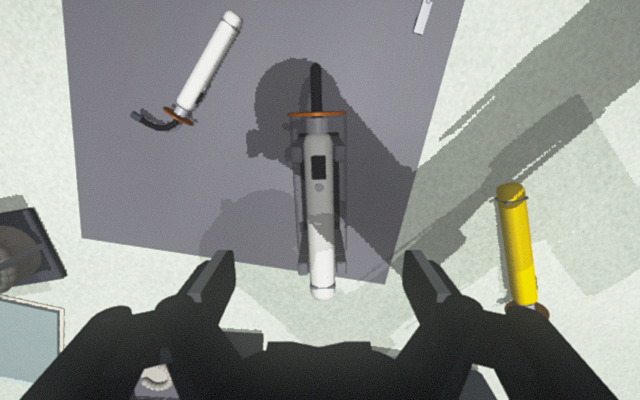

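View pics/hm9.png

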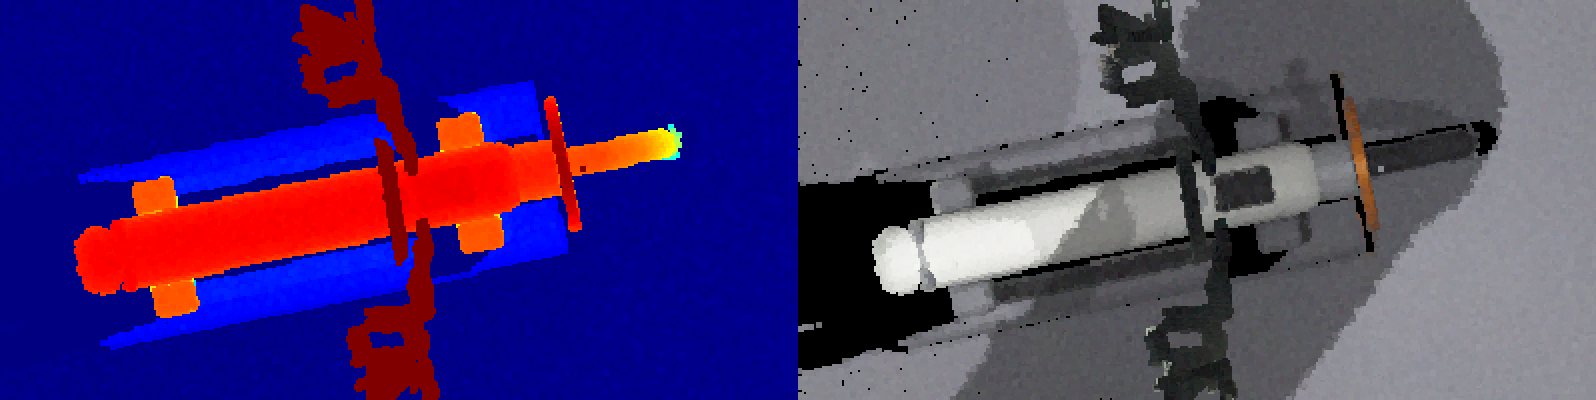

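Run:
```python
from h import *
z=np.load("w9.npz");P=z["P"].reshape(-1,3)
q=P[(P[:,0]>.40)&(P[:,0]<.54)&(P[:,1]>.235)&(P[:,1]<.42)&(P[:,2]>.099)&(P[:,2]<.108)]
q=q[abs(q[:,0]-.467-(q[:,1]-.29)*-.17)<.02]
m=q[:,:2].mean(0);_,s,vt=np.linalg.svd(q[:,:2]-m,full_matrices=False);a=vt[0]; a=a if a[1]<0 else -a
for it in range(2):
  n=np.array([-a[1],a[0]])
  # refine axis: midline of edges per bin
  t=(q[:,:2]-m)@a;w=(q[:,:2]-m)@n;L=[]
  for b in np.arange(t.min()+.012,t.max()-.006,.004):
    k=abs(t-b)<.002
    if k.sum()>5:L.append((b,(w[k].min()+w[k].max())/2,w[k].max()-w[k].min()))
  L=np.array(L);f=np.polyfit(L[:,0],L[:,1],1);m=m+n*f[1];a=a+n*f[0];a/=np.linalg.norm(a)
print("axis ang",np.degrees(np.arctan2(a[1],a[0])),"width",np.median(L[:,2]),"t ends",t.min(),t.max(),"m",m)
n=np.array([-a[1],a[0]])
A=P[(abs(P[:,0]-.47)<.1)&(abs(P[:,1]-.28)<.15)]
t=(A[:,:2]-m)@a;w=(A[:,:2]-m)@n
f=(A[:,2]>.092)&(A[:,2]<.097)&(abs(w)>.015)&(abs(w)<.025)
tf=t[f]
for g in (tf[tf<0.01],tf[tf>0.01]): print("fork",len(g),np.percentile(g,[1,50,99]),(np.percentile(g,1)+np.percentile(g,99))/2)
g=(abs(w)<.008)&(t>.05)&(A[:,2]>.02)
print("front",t[g].max(),"lateral of guide",np.median(w[g&(t>.1)]))
k=(A[:,2]>.094)&(A[:,2]<.13)&(abs(w)>.014)&(abs(w)<.026)&(t>.06);print("shield t",np.median(t[k]) if k.any() else None)
np.savez("lamp.npz",m=m,a=a)
```

```text
axis ang -78.27844579245142 width 0.021832005957168655 t ends -0.08754446650112305 0.07479110963337904 m [0.46503754 0.30719442]
fork 222 [-0.06292084 -0.05622502 -0.04990895] -0.05641489560464567
fork 323 [0.04602802 0.05301365 0.05968486] 0.05285644007916254
front 0.1276324713825554 lateral of guide -4.221539667063124e-05
shield t 0.08619631737258428
```

Run:
```python
from h import *
plan([0.4643,0.308,0.247],-168.3)
```

```text
t 9.8 pos [0.4674 0.2943 0.3693] yaw -170.20 down [ 0.005 -0.003 -1.   ] inc [  1.3 122.2 -14.4] turn -1.9 w 1.002 F [0.  0.3 0.5] q6 -0.75
```

{"api": "arm_command", "payload": {
  "increments": [
    [1, 10, -6, -1, -1],
    [1.3, 35, -12, -1.9, -1],
    [1.3, 65, -14.4, -1.9, -1],
    [1.3, 95, -14.4, -1.9, -1],
    [1.3, 115, -14.4, -1.9, -1],
    [1.3, 122, -14.4, -1.9, -1],
    [1.3, 122, -14.4, -1.9, -0.5],
    [1.3, 122, -14.4, -1.9, 0.1],
    [1.3, 122, -14.4, -1.9, 0.1]
  ],
  "newtons": 40
}}

```text
time: 10.7
tool_pos: [0.4646, 0.3083, 0.2485]
orientation: [0.07, -0.703, 0.704, -0.074]
contact_force: [0.3, 0.9, 0.7]
width: 0.515
```

Run:
```python
from h import *
plan([0.4643,0.308,0.247],-168.3)
im,d,K,T,P=shot("wrist"); save(im,"w10.png"); np.savez("w10.npz",im=im,d=d,K=K,T=T,P=P)
```

```text
t 10.7 pos [0.4646 0.3083 0.2485] yaw -168.30 down [ 0.007 -0.001 -1.   ] inc [0.4 1.5 0.2] turn 0.0 w 0.515 F [0.3 0.9 0.7] q6 -0.74
```

View pics/w10.png

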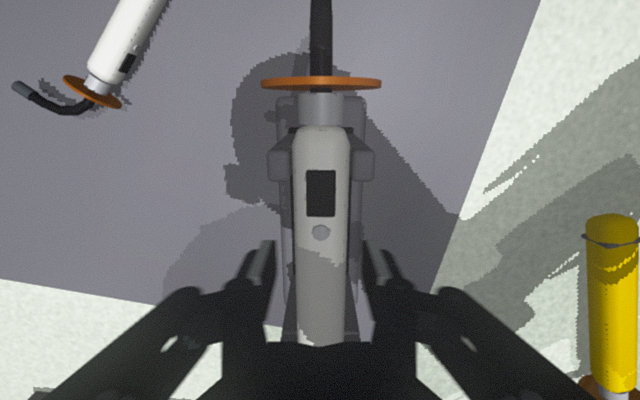

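{"api": "arm_command", "payload": {
  "increments": [
    [0, 1.5, 0, 0, 0.3],
    [0, 1.5, 0, 0, 0.5],
    [0, 1.5, 0, 0, 0.7],
    [0, 1.5, 0, 0, 1],
    [0, 1.5, 0, 0, 1],
    [0, 1.5, 0, 0, 1],
    [0, 1.5, 0, 0, 1]
  ],
  "newtons": 90
}}

```text
time: 11.45
tool_pos: [0.4647, 0.3085, 0.2479]
orientation: [0.069, -0.703, 0.704, -0.075]
contact_force: [-1.7, -0.8, 6.2]
width: 0.265
```

{"api": "arm_command", "payload": {
  "increments": [
    [0, -3, 0, 0, 1],
    [0, -10, 0, 0, 1],
    [0, -22, 0, 0, 1],
    [0, -36, 0, 0, 1],
    [0, -50, 0, 0, 1],
    [0, -60, 0, 0, 1],
    [0, -65, 0, 0, 1],
    [0, -65, 0, 0, 1],
    [0, -65, 0, 0, 1]
  ]
}}

```text
time: 12.35
tool_pos: [0.4641, 0.3083, 0.3125]
orientation: [0.07, -0.703, 0.704, -0.075]
contact_force: [0.5, -0.5, -1.2]
width: 0.27
```

Run:
```python
from h import *
plan([0.4643,0.308,0.247],-168.3)
im,d,K,T,P=shot("wrist"); save(im,"w11.png"); np.savez("w11.npz",im=im,d=d,K=K,T=T,P=P)
im,d,K,T,P=shot("scene"); save(cv2.resize(im[60:250,280:520],None,fx=3.2,fy=3.2,interpolation=cv2.INTER_CUBIC),"s11.png")
```

```text
t 12.35 pos [0.4641 0.3083 0.3125] yaw -168.30 down [ 0.007 -0.    -1.   ] inc [ 0.3 65.5  0.3] turn 0.0 w 0.270 F [ 0.5 -0.5 -1.2] q6 -0.74
```

View pics/w11.png

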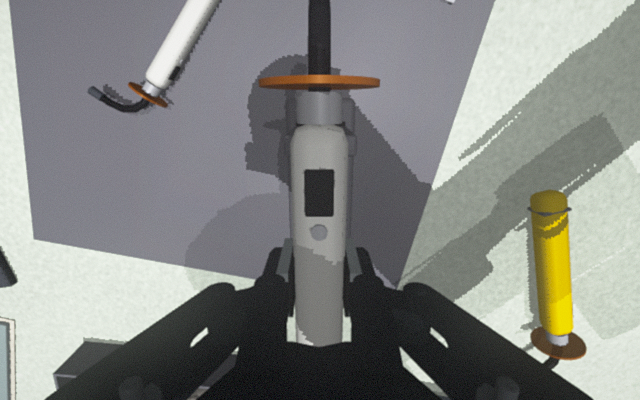

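View pics/s11.png

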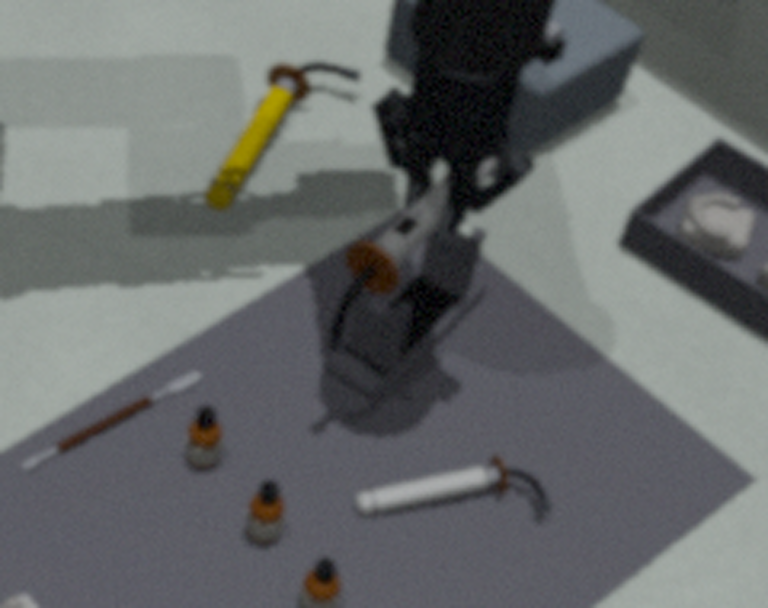

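```bash
cat >> h.py <<'E'
def lampfit(f):
    """in tool-frame-ish: rel coords to TCP, using yaw"""
    z=np.load(f);P=z["P"].reshape(-1,3);im=z["im"].reshape(-1,3)
    v,u=np.mgrid[:400,:640]; ok=((v>95)&(v<245)&(u>285)&(u<355)).ravel()
    q=P[ok]; zt=np.percentile(q[:,2],90); q=q[q[:,2]>zt-.012]
    m=q.mean(0);_,s,vt=np.linalg.svd(q-m,full_matrices=False);a=vt[0];a=a if a[1]<0 else -a
    print(f,"yaw %.2f pitch %.2f"%(np.degrees(np.arctan2(a[1],a[0])),np.degrees(np.arcsin(a[2]))),"mean",m.round(4),"n",len(q))
    return m,a
E
python3 - <<'E'
from h import *
for f in("w10.npz","w11.npz"):
    lampfit(f)
    z=np.load(f);P=z["P"];
    for r in (130,160,230): print(r,P[r,312:330].mean(0).round(4))
    for r in range(0,80,10): 
        print(r, P[r,318:322].mean(0).round(4), end=" ")
    print()
E
```

```text
w10.npz yaw -78.34 pitch -1.22 mean [0.4754 0.2566 0.1033] n 7890
130 [0.4788 0.2398 0.1019]
160 [0.4765 0.2509 0.1049]
230 [0.4705 0.2797 0.1059]
0 [0.4892 0.1924 0.0859] 10 [0.4883 0.1967 0.0896] 20 [0.4874 0.2007 0.0923] 30 [0.4867 0.2041 0.0927] 40 [0.4859 0.2079 0.0951] 50 [0.4852 0.2114 0.0964] 60 [0.4845 0.2148 0.0961] 70 [0.4838 0.2182 0.0959] 
w11.npz yaw -78.28 pitch -1.18 mean [0.4756 0.2567 0.1681] n 7822
130 [0.4784 0.2399 0.1667]
160 [0.4762 0.2498 0.1756]
230 [0.47   0.2797 0.1702]
0 [0.4886 0.193  0.1514] 10 [0.4877 0.1973 0.1552] 20 [0.487  0.2009 0.1567] 30 [0.4862 0.2045 0.1583] 40 [0.4854 0.2082 0.1602] 50 [0.4847 0.2117 0.1611] 60 [0.484  0.2149 0.1602] 70 [0.4833 0.2185 0.1612]
```

Run:
```python
from h import *
plan([0.4857,-0.0096,0.3125],-168.3)
```

```text
t 12.45 pos [0.4641 0.3083 0.3122] yaw -168.30 down [ 0.007 -0.001 -1.   ] inc [4.330e+01 1.000e-01 3.157e+02] turn 0.0 w 0.270 F [-0.5  0.4 -1.4] q6 -0.74
```

{"api": "arm_command", "payload": {
  "increments": [
    [1, 0, 8, 0, 1],
    [4, 0, 28, 0, 1],
    [8, 0, 58, 0, 1],
    [13, 0, 92, 0, 1],
    [18, 0, 128, 0, 1],
    [22, 0, 162, 0, 1],
    [26, 0, 192, 0, 1],
    [29, 0, 215, 0, 1],
    [32, 0, 232, 0, 1],
    [33, 0, 240, 0, 1]
  ]
}}

```text
time: 13.45
tool_pos: [0.4797, 0.0641, 0.3123]
orientation: [0.069, -0.703, 0.704, -0.073]
contact_force: [0.1, -0.3, -2.0]
width: 0.268
```

Run:
```python
from h import *
plan([0.4857,-0.0096,0.3125],-168.3)
im,d,K,T,P=shot("wrist"); save(im,"w12.png"); np.savez("w12.npz",im=im,d=d,K=K,T=T,P=P)
lampfit("w12.npz")
rect(P,0.47,0.58,-0.17,-0.09,0.012,0.018)
im,d,K,T,P=shot("scene"); save(cv2.resize(im[180:330,240:440],None,fx=4,fy=4,interpolation=cv2.INTER_CUBIC),"s12.png")
```

```text
t 13.45 pos [0.4797 0.0641 0.3123] yaw -168.41 down [ 0.006 -0.001 -1.   ] inc [ 8.9 -0.1 73.4] turn -0.1 w 0.268 F [ 0.1 -0.3 -2. ] q6 -0.34
w12.npz yaw -78.33 pitch -2.14 mean [0.4909 0.0124 0.1677] n 7815
rect 0 [0. 0.] [0. 0.] ang 0.0
```

View pics/w12.png

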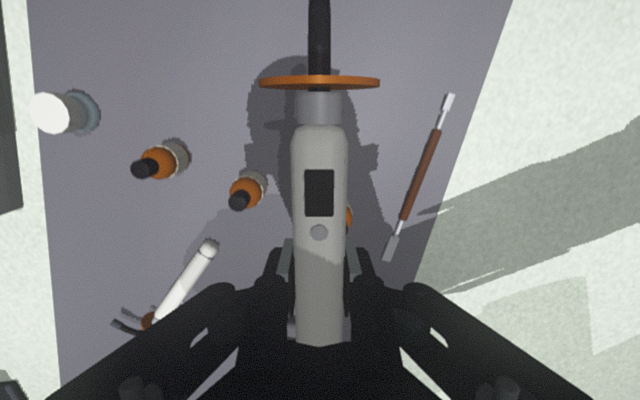

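View pics/s12.png

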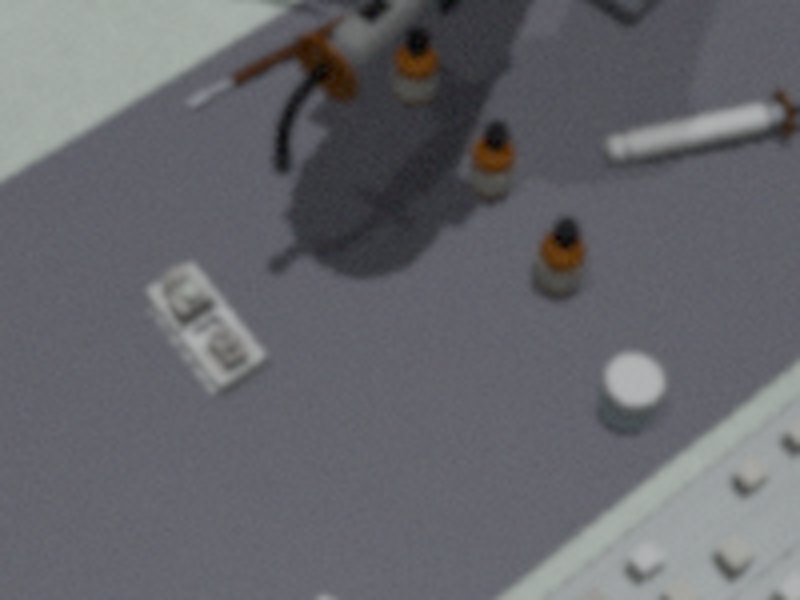

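{"api": "arm_command", "payload": {
  "increments": [
    [1, 0, 6, 0, 1],
    [3, 0, 22, 0, 1],
    [5.5, 0, 42, 0, 1],
    [7.5, 0, 60, 0, 1],
    [9, 0, 70, 0, 1],
    [9, 0, 73.4, 0, 1],
    [9, 0, 73.4, 0, 1],
    [9, 0, 73.4, 0, 1]
  ]
}}

```text
time: 14.35
tool_pos: [0.4861, -0.0081, 0.3125]
orientation: [0.069, -0.703, 0.704, -0.074]
contact_force: [-0.6, 0.1, -1.2]
width: 0.269
```

Run:
```python
from h import *
plan([0.4857,-0.0096,0.3125],-168.3)
im,d,K,T,P=shot("wrist"); save(im,"w13.png"); np.savez("w13.npz",im=im,d=d,K=K,T=T,P=P)
lampfit("w13.npz")
rect(P,0.47,0.58,-0.17,-0.09,0.012,0.018)
hm(P,im,0.46,0.58,-0.17,-0.07,2,"hm13.png")
im,d,K,T,P=shot("scene"); np.savez("s13.npz",im=im,d=d,K=K,T=T,P=P);save(cv2.resize(im[180:300,230:390],None,fx=5,fy=5,interpolation=cv2.INTER_CUBIC),"s13.png")
im,d,K,T,P=shot("top"); np.savez("t13.npz",im=im,d=d,K=K,T=T,P=P);save(cv2.resize(im[130:230,290:430],None,fx=5,fy=5,interpolation=cv2.INTER_CUBIC),"t13.png")
```

```text
t 14.35 pos [ 0.4861 -0.0081  0.3125] yaw -168.39 down [ 0.006 -0.001 -1.   ] inc [ 0.7 -0.   1.4] turn -0.1 w 0.269 F [-0.6  0.1 -1.2] q6 -0.19
w13.npz yaw -78.34 pitch -1.47 mean [ 0.4975 -0.0598  0.168 ] n 7813
rect 1655 [ 524.5 -132.2] [33.4 78.3] ang 89.0
```

View pics/w13.png

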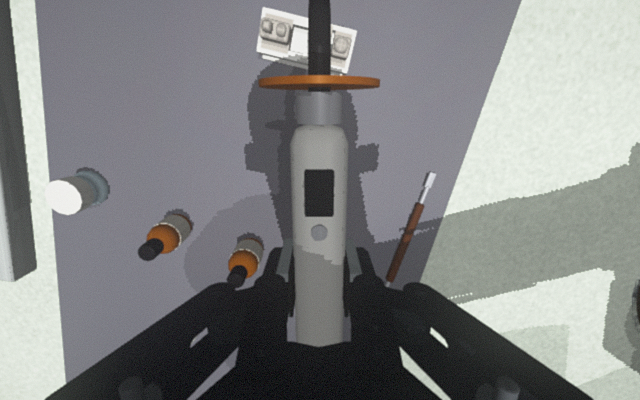

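View pics/s13.png

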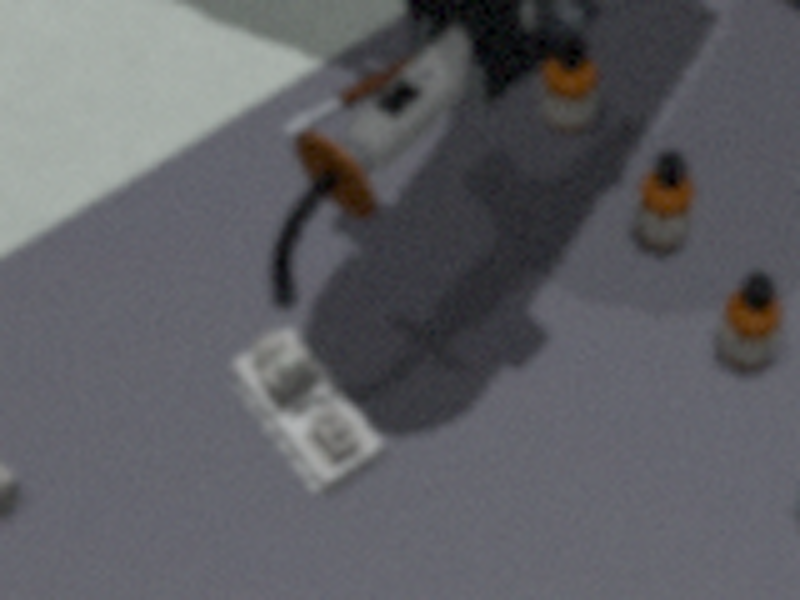

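View pics/t13.png

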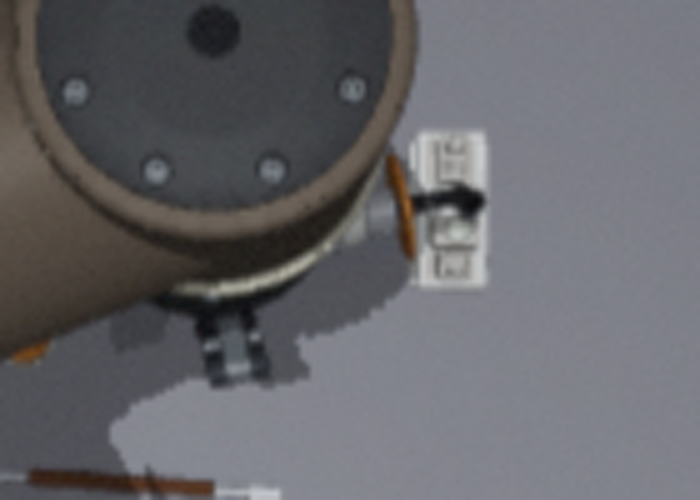

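View pics/hm13.png

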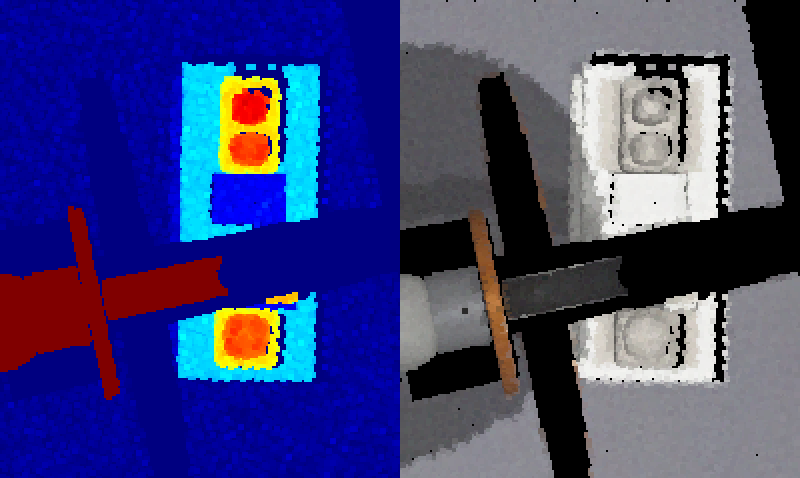

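Run:
```python
from h import *
for f in("w11.npz","w13.npz"):
    z=np.load(f);P=z["P"];im=z["im"].astype(int)
    for r in range(0,78,6):
        k=[u for u in range(290,350) if P[r,u,2]>.08 and im[r,u].sum()<260]
        if len(k)>3:
            q=P[r,k]; print(f,r,k[0],k[-1],"mid",((q[0]+q[-1])/2).round(4),"top z %.4f"%q[:,2].max())
```

```text
w11.npz 0 309 329 mid [0.4893 0.1909 0.1441] top z 0.1524
w11.npz 6 309 329 mid [0.4885 0.1946 0.1497] top z 0.1560
w11.npz 12 308 330 mid [0.488  0.197  0.1515] top z 0.1567
w11.npz 18 308 330 mid [0.4875 0.1993 0.1523] top z 0.1572
w11.npz 24 308 330 mid [0.487  0.2017 0.1544] top z 0.1584
w11.npz 30 308 330 mid [0.4865 0.2038 0.1547] top z 0.1589
w11.npz 36 308 330 mid [0.4861 0.2061 0.1558] top z 0.1603
w11.npz 42 308 330 mid [0.4856 0.2083 0.1566] top z 0.2816
w11.npz 48 308 330 mid [0.4852 0.2104 0.1573] top z 0.1615
w11.npz 54 308 330 mid [0.4847 0.2126 0.1579] top z 0.2816
w11.npz 60 308 330 mid [0.4843 0.2146 0.1578] top z 0.1613
w11.npz 66 308 330 mid [0.4839 0.2166 0.1569] top z 0.1622
w11.npz 72 308 330 mid [0.4834 0.2188 0.1568] top z 0.1615
w13.npz 0 309 329 mid [ 0.511  -0.1256  0.1442] top z 0.2815
w13.npz 6 309 329 mid [ 0.5103 -0.1221  0.1495] top z 0.1560
w13.npz 12 308 329 mid [ 0.5099 -0.1192  0.1526] top z 0.1562
w13.npz 18 309 330 mid [ 0.509  -0.1171  0.1532] top z 0.2815
w13.npz 24 309 329 mid [ 0.5087 -0.1146  0.1553] top z 0.1581
w13.npz 30 309 329 mid [ 0.5083 -0.1124  0.1561] top z 0.1592
w13.npz 36 309 329 mid [ 0.5078 -0.1102  0.1573] top z 0.1608
w13.npz 42 309 329 mid [ 0.5073 -0.108   0.1582] top z 0.1612
w13.npz 48 309 330 mid [ 0.5067 -0.1061  0.1575] top z 0.1618
w13.npz 54 309 330 mid [ 0.5063 -0.104   0.1581] top z 0.1613
w13.npz 60 309 329 mid [ 0.5061 -0.1018  0.1587] top z 0.1616
w13.npz 66 308 329 mid [ 0.5059 -0.0998  0.1572] top z 0.1623
w13.npz 72 308 329 mid [ 0.5054 -0.0976  0.1581] top z 0.1613
```

Run:
```python
from h import *
s=ctrl.read_state()
plan(s["tool_pos"]+[-.0009,-.0020,-.038],None)
```

```text
t 14.5 pos [ 0.4861 -0.0081  0.3125] yaw -168.36 down [ 0.006 -0.001 -1.   ] inc [ 1.5 38.   1.7] turn 0.0 w 0.269 F [-0.4  0.7 -2.1] q6 -0.19
```

{"api": "arm_command", "payload": {
  "increments": [
    [1.5, 0, 1.7, 0, 1],
    [1.5, 4, 1.7, 0, 1],
    [1.5, 12, 1.7, 0, 1],
    [1.5, 21, 1.7, 0, 1],
    [1.5, 29, 1.7, 0, 1],
    [1.5, 35, 1.7, 0, 1],
    [1.5, 38, 1.7, 0, 1],
    [1.5, 38, 1.7, 0, 1],
    [1.5, 38, 1.7, 0, 1]
  ]
}}

```text
time: 15.4
tool_pos: [0.4853, -0.01, 0.2746]
orientation: [0.069, -0.703, 0.704, -0.074]
contact_force: [-0.2, -0.2, -0.8]
width: 0.267
```

```bash
cat > chk.py <<'E'
from h import *
import sys
n=sys.argv[1]
plan([0.4852,-0.0101,0.264],-168.36)
im,d,K,T,P=shot("wrist"); save(im,"w%s.png"%n); np.savez("w%s.npz"%n,im=im,d=d,K=K,T=T,P=P)
m,a=lampfit("w%s.npz"%n)
g=m[:2]+np.array([.4651-.4756,.3081-.2567]); print("tip est",(g+.125*np.array([.2025,-.9793])).round(4))
rect(P,0.47,0.58,-0.17,-0.09,0.012,0.018)
for nm in("scene","top"):
    im,d,K,T,P=shot(nm); np.savez(nm+n+".npz",im=im,d=d,K=K,T=T,P=P)
    Ti=np.linalg.inv(T)
    def pr(p):
        q=Ti[:3,:3]@p+Ti[:3,3];w=K@q;return w[:2]/w[2]
    s=ctrl.read_state()
    tip=np.array([*(g+.125*np.array([.2025,-.9793])),s["tool_pos"][2]-.2159]);crown=np.array([.5113,-.1328,.042])
    a=pr(tip);b=pr(crown);print(nm,"proj tip",a.round(1),"crown",b.round(1))
    x0,y0=int(b[0])-50,int(b[1])-50
    c=cv2.resize(im[y0:y0+75,x0:x0+100],None,fx=8,fy=8,interpolation=cv2.INTER_CUBIC)
    for p,col in((a,(255,0,0)),(b,(0,255,0))):
        cv2.circle(c,tuple(int(v) for v in ((p-[x0,y0]+.5)*8)),3,col,-1)
    save(c,nm+n+".png")
E
python3 chk.py 14
```

```text
t 15.4 pos [ 0.4853 -0.01    0.2746] yaw -168.36 down [ 0.007 -0.001 -1.   ] inc [ 0.2 10.6  0. ] turn 0.0 w 0.267 F [-0.2 -0.2 -0.8] q6 -0.19
w14.npz yaw -78.32 pitch -0.63 mean [ 0.4967 -0.0618  0.1303] n 7821
tip est [ 0.5116 -0.1328]
rect 2295 [ 524.6 -132.3] [33.4 78.6] ang 88.9
scene proj tip [285.9 248. ] crown [286.3 251.4]
top proj tip [382.6 173.9] crown [381.8 175. ]
```

View pics/scene14.png

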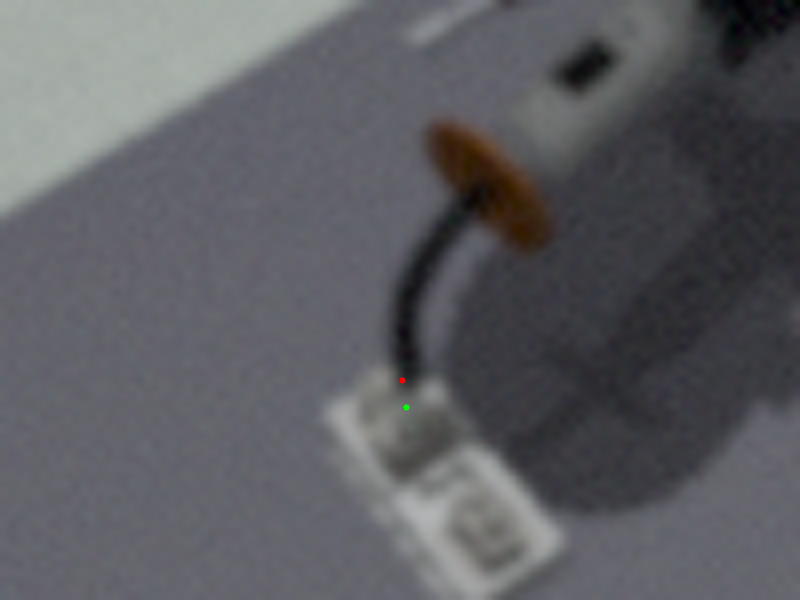

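View pics/top14.png

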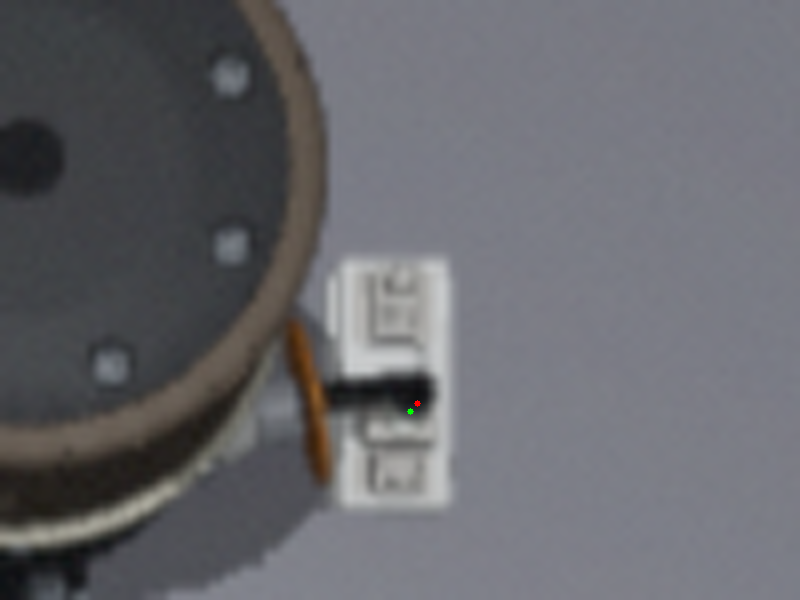

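View pics/w14.png

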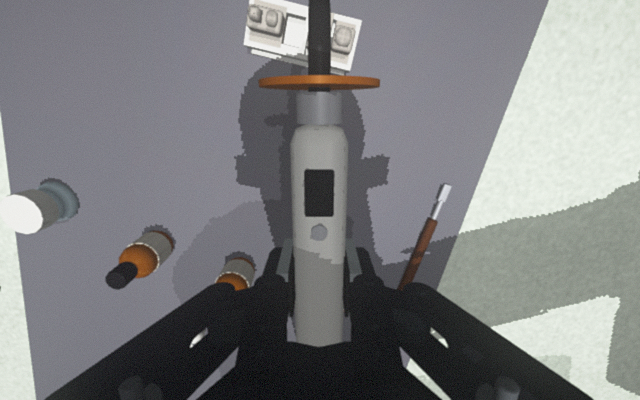

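Run:
```python
from h import *
z=np.load("s13.npz");P=z["P"];Q=P.reshape(-1,3)
k=(abs(Q[:,0]-.5113)<.014)&(abs(Q[:,1]+.132)<.014)&(Q[:,2]>.028)&(Q[:,2]<.05)
q=Q[k];print("s13 crownzone",len(q))
hi=q[q[:,2]>.036];print(len(hi),hi.mean(0).round(4),hi.min(0).round(4),hi.max(0).round(4), np.percentile(hi[:,2],95))
# all teeth above 0.03 in scene
k=(abs(Q[:,0]-.525)<.045)&(abs(Q[:,1]+.132)<.02)&(Q[:,2]>.011)&(Q[:,2]<.019)
rect(P,.47,.58,-.17,-.09,.011,.019)
for f in("s13.npz","scene14.npz"):
    z=np.load(f);P=z["P"];im=z["im"].astype(int)
    v,u=np.mgrid[:400,:640]
    k=(im.sum(-1)<200)&(abs(P[...,0]-.512)<.025)&(abs(P[...,1]+.128)<.03)&(P[...,2]>.03)
    for r in sorted(set(v[k]))[-12:]:
        kk=k&(v==r); print(f,r,u[kk].min(),u[kk].max(),P[kk].mean(0).round(4))
```

```text
s13 crownzone 67
21 [ 0.5123 -0.1318  0.0394] [ 0.5    -0.1369  0.0362] [ 0.5175 -0.1265  0.0428] 0.04249223936625679
rect 212 [ 525.2 -130.2] [34.2 78.4] ang 88.7
s13.npz 229 285 288 [ 0.5138 -0.1263  0.1413]
s13.npz 230 285 288 [ 0.5145 -0.127   0.1388]
s13.npz 231 285 287 [ 0.5148 -0.1286  0.1365]
s13.npz 232 285 287 [ 0.5153 -0.1292  0.1336]
s13.npz 233 284 287 [ 0.5139 -0.13    0.1282]
s13.npz 234 284 287 [ 0.5143 -0.1306  0.125 ]
s13.npz 235 285 288 [ 0.5167 -0.1297  0.1229]
s13.npz 236 284 288 [ 0.5144 -0.13    0.1157]
s13.npz 237 285 288 [ 0.5162 -0.13    0.1138]
s13.npz 238 285 288 [ 0.5172 -0.1309  0.1116]
s13.npz 239 285 288 [ 0.5174 -0.1313  0.1079]
s13.npz 240 285 288 [ 0.5171 -0.1314  0.103 ]
scene14.npz 237 285 288 [ 0.512  -0.1277  0.1055]
scene14.npz 238 285 288 [ 0.5127 -0.1284  0.1027]
scene14.npz 239 285 288 [ 0.5141 -0.1295  0.1012]
scene14.npz 240 285 287 [ 0.513  -0.1305  0.0964]
scene14.npz 241 285 287 [ 0.5136 -0.1312  0.0932]
scene14.npz 242 285 287 [ 0.5153 -0.1324  0.0923]
scene14.npz 243 285 287 [ 0.515  -0.1326  0.0875]
scene14.npz 244 285 288 [ 0.5157 -0.132   0.0832]
scene14.npz 245 285 288 [ 0.5153 -0.1321  0.0781]
scene14.npz 246 285 288 [ 0.5158 -0.1327  0.0746]
scene14.npz 247 286 288 [ 0.5165 -0.1321  0.0702]
scene14.npz 248 286 287 [ 0.5168 -0.1339  0.0679]
```

Run:
```python
from h import *
for f,tz,xy in(("s13.npz",.0966,(.5125,-.1308)),("scene14.npz",.0587,(.5116,-.1328))):
    z=np.load(f);P=z["P"];im=z["im"].astype(int);K=z["K"];Ti=np.linalg.inv(z["T"])
    for b in((0,0),(.0007,.002)):
      for rim in(0,5.5):
        p=np.array([xy[0]+b[0]+.88*rim/1000,xy[1]+b[1]-.475*rim/1000,tz]);q=Ti[:3,:3]@p+Ti[:3,3];w=K@q;print(f,b,rim,(w[:2]/w[2]).round(2))
    for r in range(234,254): print(r,im[r,282:292].sum(-1),(P[r,282:292,2]*1000).astype(int))
```

```text
s13.npz (0, 0) 0 [285.76 239.84]
s13.npz (0, 0) 5.5 [286.03 241.94]
s13.npz (0.0007, 0.002) 0 [286.66 239.59]
s13.npz (0.0007, 0.002) 5.5 [286.93 241.69]
234 [294 253 191 112  62 108 213 279 308 297] [  1  -2 122 123 126 127 119   0   1   1]
235 [290 261 176  98  69 101 197 265 292 309] [  3  -1   0 122 124 124 120  -2  -1  -5]
236 [285 262 197 111  59 107 178 254 295 300] [  0   4 112 117 116 117 114   0  -1   1]
237 [298 270 210 133  76  98 161 243 293 295] [ -2   0 110 113 114 112 114   2   1  -1]
238 [295 270 217 136 100 110 168 240 280 302] [  1   0   0 110 111 113 110  -2   1  -1]
239 [302 282 221 147  97 109 163 224 289 295] [  0  -1   0 105 109 109 106  98   0   0]
240 [310 278 235 176 137 147 191 244 292 283] [  1   0  -1 102 105 104  99  97  -1   0]
241 [304 294 269 236 209 202 241 278 304 281] [  1   0   0  95 100  95  96   0   1   0]
242 [301 295 299 278 277 270 288 300 291 273] [ 0 -1  1  0  0 -1  1  1 -2 -1]
243 [301 306 307 312 305 303 304 304 301 265] [ 0 -1  0  0  2  1  0 -1  0  0]
244 [306 310 309 319 313 321 317 314 284 249] [ 0 -1  0 -1  0  0 -1  0  0  3]
245 [313
[... 1803 characters left out ...]
45 [309 294 245 147  76  74 160 246 249 211] [ 0  2  0 78 79 78 76  0  1  1]
246 [320 328 272 176 100 100 163 222 240 225] [ 0  0 33 74 76 75 72 66  1  0]
247 [368 377 335 232 115 105 157 223 247 224] [38 36 33 66 70 69 70 67  0  0]
248 [384 406 360 249 153 145 226 293 316 263] [32 34 33 60 68 67 63 61  0  0]
249 [382 383 353 274 214 217 299 379 393 324] [30 33 38 58 61 63 59 18 12  0]
250 [365 351 331 297 278 283 340 402 404 353] [26 34 30 31 28 39 40 28 28 16]
251 [348 345 340 333 323 315 329 352 354 327] [28 28 26 41 42 39 41 37 29 28]
252 [340 363 365 361 339 317 308 294 283 278] [23 30 25 37 39 38 40 38 32 31]
253 [352 387 390 351 323 301 276 261 256 240] [14 26 30 40 40 42 41 38 31 29]
```

{"api": "arm_command", "payload": {
  "increments": [
    [0, 1.5, 0, 0, 1],
    [0, 4, 0, 0, 1],
    [0, 7, 0, 0, 1],
    [0, 9.5, 0, 0, 1],
    [0, 11, 0, 0, 1],
    [0, 11.5, 0, 0, 1],
    [0, 11.5, 0, 0, 1],
    [0, 11.5, 0, 0, 1]
  ]
}}

```text
time: 16.35
tool_pos: [0.4854, -0.01, 0.2634]
orientation: [0.069, -0.703, 0.704, -0.074]
contact_force: [-0.4, -0.5, -2.1]
width: 0.265
```

```bash
python3 chk.py 15
python3 - <<'E'
from h import *
z=np.load("scene15.npz");im=z["im"].astype(int);P=z["P"]
for r in range(246,257): print(r,im[r,282:292].sum(-1),(P[r,282:292,2]*1000).astype(int))
s=ctrl.read_state();print(s["tool_pos"],s["qd"].round(3))
E
```

```text
t 16.35 pos [ 0.4854 -0.01    0.2634] yaw -168.36 down [ 0.007 -0.001 -1.   ] inc [ 0.3 -0.6  0. ] turn 0.0 w 0.265 F [-0.4 -0.5 -2.1] q6 -0.19
w15.npz yaw -78.30 pitch -1.84 mean [ 0.4969 -0.0617  0.1189] n 7813
tip est [ 0.5117 -0.1327]
rect 2330 [ 524.4 -132.3] [33.6 78.4] ang 89.2
scene proj tip [286.2 250.4] crown [286.3 251.4]
top proj tip [382.  174.5] crown [381.8 175. ]
246 [336 341 290 194  87  73 164 233 251 216] [ 0  0 35 72 72 72 68 66 -3  0]
247 [370 387 341 224  99  69 155 232 274 227] [32 32 32 65 71 71 69 60 -1  1]
248 [389 399 362 237 116  96 170 296 329 276] [32 35 35 60 64 65 62 62 -1  0]
249 [383 378 340 235 143 112 200 331 395 354] [30 34 32 55 62 62 61 56 13  0]
250 [365 343 303 229 145 129 191 337 414 391] [25 29 34 50 57 58 55 54 29 16]
251 [339 333 310 257 193 147 202 284 352 365] [27 28 28 41 50 53 50 50 30 28]
252 [327 354 355 313 271 221 239 247 284 326] [26 27 25 41 38 47 48 39 27 31]
253 [348 384 385 348 307 269 262 246 249 288] [18 22 30 38 40 39 37 37 31 30]
254 [392 414 401 356 307 287 265 251 233 261] [26 27 29 32 35 37 37 34 30 31]
255 [398 401 406 367 308 280 249 233 225 212] [13 29 32 28 28 31 29 30 34 26]
256 [389 367 391 375 316 272 242 221 224 216] [14 25 32 33 32 30 30 26 27 19]
[ 0.48543472 -0.01001294  0.2634537 ] [ 0.    -0.001 -0.001 -0.001  0.002  0.001]
```

View pics/scene15.png

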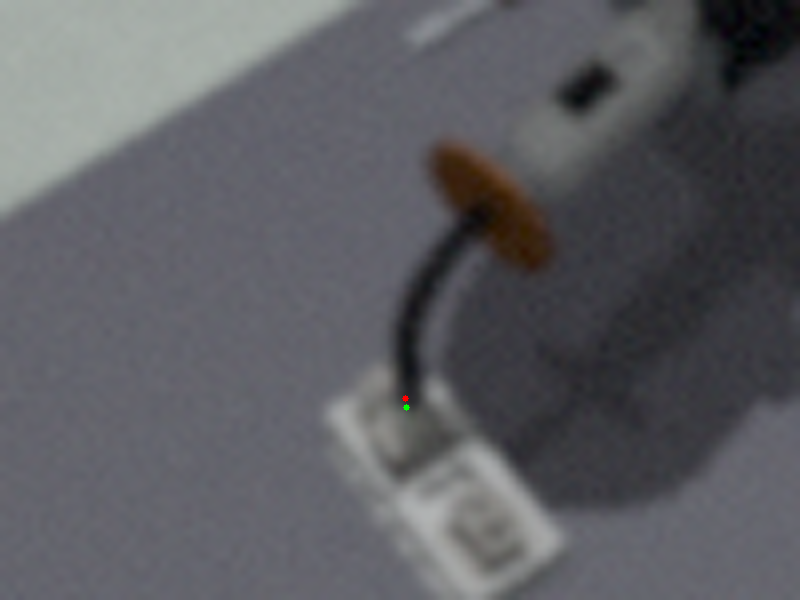

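View pics/w15.png

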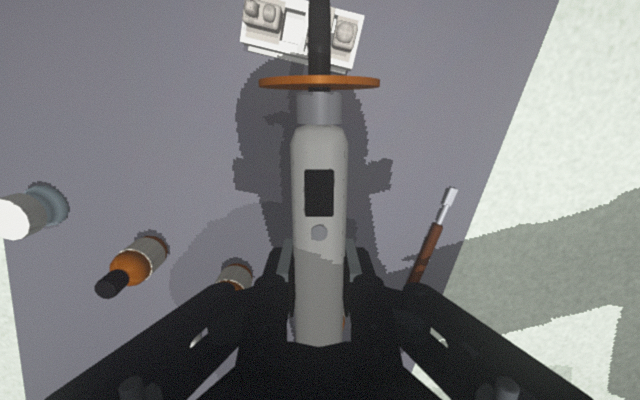

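Run:
```python
from h import *
print(order.hand_in()); s=ctrl.read_state(); print(s["time"],s["tool_pos"],s["width"],s["contact_force"])
```

```text
the job is handed in; nothing more can be done
None
the job is handed in; nothing more can be done
```

The molar die is back in its slot and released. The lamp is held with its light guide pointing down over the crown, about 5 mm above it. I handed the job in with about 16.4 s on the robot's clock; no verdict is reported.

- **Die:** after I let go, the wrist camera put its block in line with the tray. The crown top was at about 42 mm, the height for fully home. It sits about 0.9 mm off the slot's middle across the row, within the 2 mm of slack.
- **Lamp:** I took the larger white lamp from its cradle, not the smaller white one or the yellow one. I carried it with the tip about 97 mm up, clear of the 62 mm bottles. Its angle in the grip did not change in the checks after lifting.
- **Final pose:** the tip is estimated at (0.5117, -0.1327) m, against the crown at (0.5113, -0.1328) m. The arm pose puts the tip at about 47.5 mm. The scene camera's lowest readings on the guide were 47–48 mm. The arm was steady, and the force showed only the lamp's weight, with no sign of contact.

The scene camera gave positions about 2 mm different from the wrist camera, within its stated calibration. Allowing for that, the two agreed to within about 1 mm. The guide's end face can't be seen directly, so I worked out the tip's position from the lamp's handle and guide.

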